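Set up a brew from the tea caddy and put the kettle on

ROBOT

A 6-joint arm with a two-finger parallel gripper is mounted at the origin on the work surface. World frame = base frame: x ahead of the robot, y to its left, z up, the work surface at z = 0. Lengths are in m, angles in rad, forces in N, time in s.
With the tool pointing down it reaches from about 0.375 to 0.925 m from the base axis. Payload 5.7 kg.
Tool frame: the origin (TCP) lies at the very end of the fingers, on their centre line; the grasp point (between the pads) lies 19 mm behind it; z points along the fingers, x is the direction in which the jaws open and shut, and the axes are right-handed (so a half turn about z gives the same grasp; the last joint's range is limited). The gripper opens to 88 mm and grips with 3 to 60 N. Pads are 20 mm wide; open, the fingers measure 115 mm over their backs; the gripper's body (75 mm by 178 mm) begins 61 mm behind the grasp point.
Start: joints at [-1.418, 0.359, 1.51, -0, 1.272, -0.115], TCP at [0.159, -0.579, 0.223] pointing down, gripper open.
Joint ranges: [-2.97, 2.97], [-1.01, 2.36], [0.21, 2.38], [-0.96, 4.11], [0.2, 2.71], [-2.98, 2.98]. Speed limits (rad/s): [2.39, 2.39, 3.14, 3.14, 3.14, 3.14].

INTERFACE

Orientations are given as a rotation vector (axis times angle).
In Python, from workcell import bot gives the robot as it stands.
- The arm moves only by the shell command python3 -m pendant 'ROWS' [FORCE]. ROWS is JSON, a list of rows, each an object with "linear": the shift along the tool's x, y, z in m, a list of three; "dr": the turn, a rotation vector about the tool's x, y, z in rad, a list of three; "claw": the gripper command: -1 is shut, 1 is fully open, values between are in proportion. In form: [{"linear": [tx, ty, tz], "dr": [ax, ay, az], "claw": claw}, ...]. A call has 1 to 20 rows; each row shifts and turns the commanded pose from where the row before left it, along the tool's axes as they then stand; what a row does not reach is not made up. A row lasts 1/12 s, in which the tool goes at most 41.7 mm and 7.16 degrees, less where a joint would pass 70% of its speed; a pose out of reach is approached as far as the arm can. A call with a gripper value outside its range is refused whole. The fingers move at their own pace and stop on an object; FORCE is the grip in N (left out, the last holds). Time passes only in rows, so rows that do not move let the fingers close. It gives the time, the measured TCP pose, the force and the opening at its end, in the units of the state.
- bot.get_obs(): the state, without advancing time (a new reading comes with each control period).
- bot.camera(name): name is "scene" or "top" or "wrist"; returns (picture, depth): 420x560x3 uint8, red, green, blue; 420x560 float32, m along the optical axis (not along the pixel's ray), 0 where there is no reading.
- bot.camera_model(name): a dict with "fx", "fy", "cx", "cy" (pixels), "dist_coeffs" ([k1, k2, p1, p2, k3] as OpenCV has them; the pictures are not rectified), "rvec" (rotation vector, rad) and "tvec" (3), from world to camera coordinates, as OpenCV has them; the wrist camera has in their place "mount" (4x4, takes a point from camera to tool coordinates, whose origin is the TCP and whose axes are the tool frame's). Camera axes: x right, y down, z forward; pixel columns grow to the right and rows downward; lengths in m; the calibration is good to about 2 mm. A picture is of the moment at which its call begins: read the wrist's pose just before it. camera_model takes no time and is no camera call.
- bot.job_done(): hands the job in, once; it reports no verdict.
The state is a dict: "time": time; "joint_positions": joint angles; "qd": joint speeds; "effort": joint torques, N m; "tcp_pos": TCP position; "ee_rot": TCP orientation; "ft_force": force on the tool from outside, world axes, zero at the start; "moment": the same for the moment, N m; "opening": finger opening in m.
Only numpy, scipy, OpenCV 4.12 (cv2) and the standard library are available. Lean on these libraries where they do the work, as an engineer would, in place of code of your own. Each camera call takes 0.05 s, during which the arm holds its last target. There are 200 camera calls.

TASK

Get a brew ready: with the steel scoop (the corners of the white caddy make a good backstop), move every tea ball from the caddy into the open blue pot without touching the tea with the fingers, and leave the scoop lying flat on its blue-grey rubber mat. Push the probe thermometer fully home, upright, in the port in the kettle's lid, and only then click the switch on the kettle's base over to on. Leave the pot standing upright on the table, and leave the cup, saucer, sugar tongs and glass lamp where they are.

Things in the scene. Friction and masses are not known exactly. Their poses are not given: they have to be found in the camera images.
- caddy: Open white-lacquered wooden caddy, fixed; origin: centre of its underside. Outside 252 (x) by 158 (y), 52 high; walls 8, floor 6 thick, so inside 236 by 142, 46 deep, inner floor at z = 6. At the start the tea lies in its +x part (centres x = 8 to 98, y = -48 to 48 of its frame); the first 110 mm from its -x wall are free. Its x points roughly away from the robot.
- tea1: Dark green pressed ball of tea, 32 diameter, 12 g, hard; it rolls, but stops soon and stays put on slopes up to about 7 degrees. Origin: its centre. May be absent (3 to 6 of the six are there).
- tea2: Dark green pressed ball of tea, 32 diameter, 12 g, hard; it rolls, but stops soon and stays put on slopes up to about 7 degrees. Origin: its centre. May be absent (3 to 6 of the six are there).
- tea3: Dark green pressed ball of tea, 32 diameter, 12 g, hard; it rolls, but stops soon and stays put on slopes up to about 7 degrees. Origin: its centre. May be absent (3 to 6 of the six are there).
- tea4: Dark green pressed ball of tea, 32 diameter, 12 g, hard; it rolls, but stops soon and stays put on slopes up to about 7 degrees. Origin: its centre. May be absent (3 to 6 of the six are there).
- tea5: Dark green pressed ball of tea, 32 diameter, 12 g, hard; it rolls, but stops soon and stays put on slopes up to about 7 degrees. Origin: its centre. May be absent (3 to 6 of the six are there).
- tea6: Dark green pressed ball of tea, 32 diameter, 12 g, hard; it rolls, but stops soon and stays put on slopes up to about 7 degrees. Origin: its centre. May be absent (3 to 6 of the six are there).
- scoop: Steel scoop, 190 g, flat on the mat. Origin: centre of the pan's underside. Pan 88 long (x), 72 wide (y), open above and at its mouth (edge at x = +44); floor 3 thick, 1.5 at the mouth; side walls 2 thick, 32 high, none along the front 28; back wall (x = -44) 36 high. Black handle, 22 by 18 (y), rises backwards from the back wall (its foot, z = 25, stands 8 behind it) at 55 deg above level to its top end at x = -107, z = 124.
- scoop_grip (a point): Middle of the scoop's handle, on its centreline, 62 mm up it (scoop frame x = -78, y = 0, z = 82); the handle is gripped across its 18 mm thickness (scoop y).
- mat: Blue-grey rubber mat 190 (x) by 115 (y), 4 thick, fixed. Origin: centre of its underside.
- pot: Blue stoneware side-handled pot without lid, loose, 550 g, 85 high, 140 outside diameter at its widest, rim outside 136, mouth 126 inside, inner floor at z = 6. Origin: centre of its underside. Round wooden handle of 20 diameter sticks out 70 along its +x, centred at z = 50; a stub spout at +y.
- probe: Probe thermometer, 45 g, upright in a fixed wooden block (56 by 56, 60 high, hole 9 wide, 55 deep). White head, 40 (x) by 20 (y), z = 4 to 40, orange band; steel collar of 22 diameter, z = 0 to 4; steel stem of 6 diameter from z = 0 down to its round tip at z = -80. Origin: on the axis at the collar's underside, which rests on the port's rim when fully home.
- probe_tip (a point): Tip of the probe's stem.
- kettle_port (a point): Centre of the mouth of the probe port in the kettle's lid: round hole of 10.5, chamfered, in a black square boss 30 by 30, 6 above the lid, 177 above the table; hollow for 110 below. The matte red kettle (fixed, 128 diameter at the foot, 98 at the lid) is centred on it; its black handle reaches 115 to the point's +x. The point's -x points to the switch.
- switch (a joint): Toggle switch lever on the tongue of the kettle's power base. 0 = off (leaning 0.5 rad from upright, away from the kettle), 1.0 = on (leaning 0.5 rad to the kettle); reads rad. It starts within 0.12 of off, stays where it is left, needs about 1 to 2 N at its knob.
- switch_tip (a point): Centre of the white ball knob (26 diameter) at the end of the switch lever, 55 from its hinge. The hinge axis is level and square to the line from the switch to the kettle's axis, 130 away from that axis, 123 below the port's mouth.
- cup: White porcelain cup, 80 diameter, 62 high, on the saucer. Leave alone.
- saucer: White porcelain saucer, 120 diameter. Leave alone.
- tongs: Steel sugar tongs, 130 long (x), lying on the tray. Leave alone.
- lamp: Small frosted-glass lamp base, 92 diameter, 124 high, with a toggle at its foot. Leave alone.
- tray: Black bamboo tray 360 (x) by 400 (y), floor 10 thick, rim 26 high (43 at the two grips in the middle of the short ends), fixed; kettle, thermometer block, tongs and lamp stand on it. Origin: centre of its underside.
Things that resemble listed ones, but are neither listed nor needed, are in the scene too. Leave any red or yellow look-alike of the tea3 alone. What is shaped like the tea5 but yellow is not meant.

How it is judged:
By the outcome, as a careful person would: the job done as asked, in the order asked, and still so for the second after the job is handed in, with the robot touching nothing.
Of tea1, tea2, tea3, tea4, tea5, tea6 only 3 to 6 are there at a start; the rules pass over those that are not, and their reading is None.
At some moment in a run one of pot, scoop may be knocked a few centimetres aside while the robot is not near it.
It also fails if it takes over 208 s, if anything falls off the work surface, if the arm or the gripper's body presses on something with over 40 N, if the wrist force passes 120 N, or if a joint passes its speed limit or range.

## Working session

There is one attempt and no reset: what is moved stays moved. The work goes in short steps, Python scripts to look and compute and a shell command to move; the robot and the scene stay as the last step left them, time stands still between calls to the robot, and variables do not carry over. Pictures are saved under pics/ and viewed, about 12 in all and at most 16, crops included, and the job is handed in when it is done.

```bash
ls; mkdir -p pics; cat > h.py <<'E'
import numpy as np, cv2
from scipy.spatial.transform import Rotation as R
from workcell import bot
def snap(n,f):
    o=bot.get_obs(); im,d=bot.camera(n); m=bot.camera_model(n)
    cv2.imwrite(f'pics/{f}.png',im[:,:,::-1]); 
    if n=='wrist':
        T=np.eye(4);T[:3,:3]=R.from_rotvec(o['ee_rot']).as_matrix();T[:3,3]=o['tcp_pos'];M=T@np.array(m['mount'])
    else:
        M=np.eye(4);Q=R.from_rotvec(np.ravel(m['rvec'])).as_matrix();M[:3,:3]=Q.T;M[:3,3]=-Q.T@np.ravel(m['tvec'])
    K=np.array([[m['fx'],0,m['cx']],[0,m['fy'],m['cy']],[0,0,1]])
    v,u=np.mgrid[0:420,0:560]
    r=cv2.undistortPoints(np.stack([u,v],-1).reshape(-1,1,2).astype(float),K,np.array(m['dist_coeffs'])).reshape(420,560,2)
    P=np.dstack([r*d[...,None],d])@M[:3,:3].T+M[:3,3]
    P[d==0]=np.nan
    np.savez(f'pics/{f}.npz',P=P,im=im,r=r,M=M)
    return im,P
E
python3 - <<'E'
from h import *
im,P=snap('top','top0'); im2,P2=snap('scene','sc0')
for f in('top0','sc0'):
    a=cv2.imread(f'pics/{f}.png'); print(a.shape)
    cv2.imwrite(f'pics/{f}b.png',cv2.resize(a,(800,600)))
o=bot.get_obs(); print(o)
E
```

```text
pics
(420, 560, 3)
(420, 560, 3)
{'time': 0.1, 'joint_positions': array([-1.41808271e+00,  3.59402868e-01,  1.51131492e+00, -1.25384905e-05,
        1.27248999e+00, -1.15088376e-01]), 'qd': array([-3.21919189e-04, -2.70028583e-03, -3.08600170e-03,  6.44570107e-05,
        6.46089964e-04,  1.22427295e-03]), 'effort': array([ 1.58353960e-03, -5.16356564e+01, -2.71407402e+01,  6.76543778e-02,
        2.78002006e-02, -3.10874543e-05]), 'tcp_pos': array([ 0.15866817, -0.57800245,  0.22191511]), 'ee_rot': array([-2.49724078e+00,  1.90431233e+00,  1.83978012e-03]), 'ft_force': array([ 0.02703667,  0.37720983, -0.82697088]), 'moment': array([-0.00561278, -0.0678301 ,  0.00473731]), 'opening': 0.08793368629183576}
```

View pics/top0b.png

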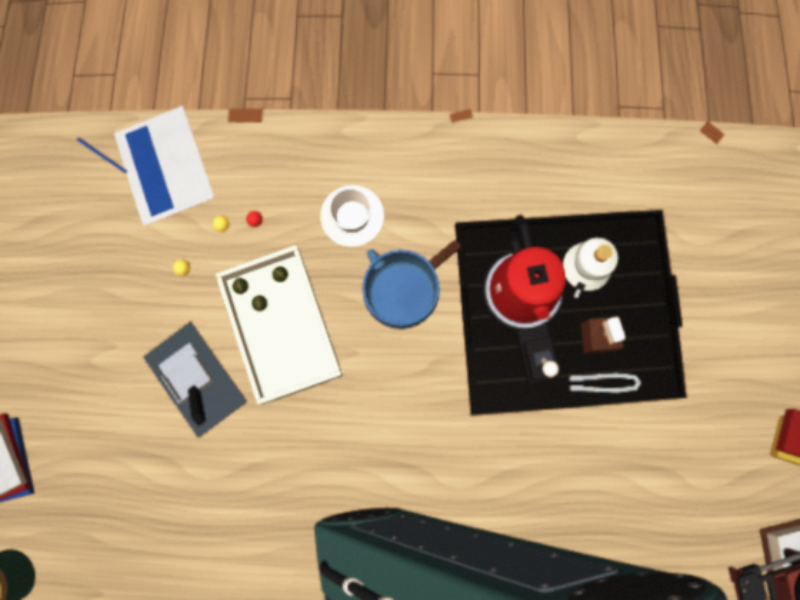

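View pics/sc0b.png

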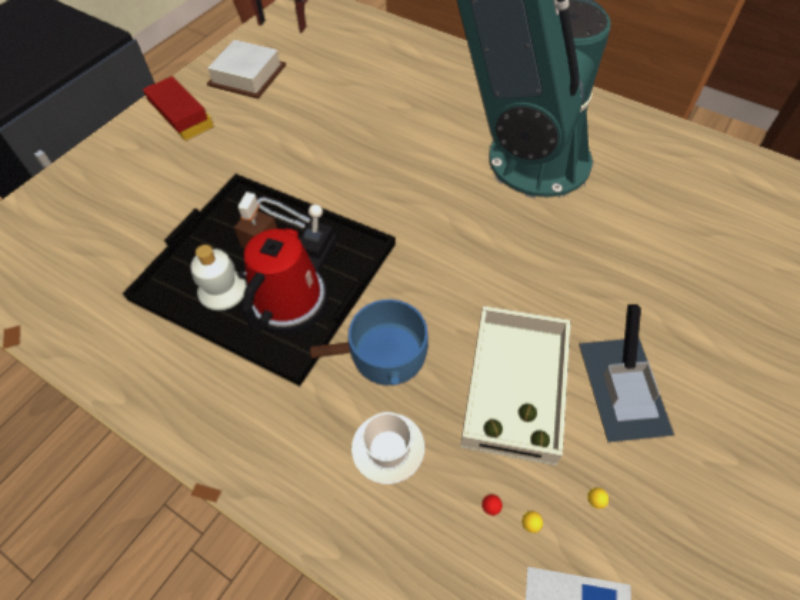

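The top view (800x600) shows the caddy near (280,325), with 3 tea balls at (240,286), (260,303) and (280,274). The scoop on its mat is near (190,380), the pot at (400,288), the kettle port at (538,274), the switch knob at (550,368) and the probe at (610,330).

```bash
python3 - <<'E'
from h import *
D=[np.load(f'pics/{f}.npz') for f in('top0','sc0')]
T=D[0]['P']
def at(u,v,w=2):
    u=int(u*.7);v=int(v*.7); return np.nanmedian(T[v-w:v+w+1,u-w:u+w+1].reshape(-1,3),0).round(4)
for n,u,v in [('table',500,470),('cup',350,213),('caddyfloor',290,340),('potfloor',400,290),('port',538,274),('knob',550,368),('probe',614,330),('block',592,335),('pan',183,368),('mat',215,360),('lamp',598,255)]: print(n,at(u,v))
P=np.concatenate([d['P'].reshape(-1,3) for d in D]); C=np.concatenate([d['im'].reshape(-1,3) for d in D]).astype(int)
ok=~np.isnan(P[:,0]);P=P[ok];C=C[ok]
np.savez('cloud.npz',P=P,C=C)
H=cv2.cvtColor(C.astype(np.uint8)[None],cv2.COLOR_RGB2HSV)[0].astype(int)
def box(n,m,z=None):
    q=P[m][:,:2].astype(np.float32)
    if len(q)<5: print(n,len(q));return
    q=q[(np.abs(q-np.median(q,0))<.25).all(1)]
    r=cv2.minAreaRect(q); print(n,len(q),np.round(r[0],4),np.round(r[1],4),round(r[2],2))
c=at(290,340)
near=lambda c,r:np.hypot(P[:,0]-c[0],P[:,1]-c[1])<r
z=P[:,2]
box('caddyrim',near(c,.18)&(z>.045)&(z<.058)&(C.min(1)>140)&(H[:,1]<70))
box('mat',near(at(215,360),.2)&(z<.012)&(H[:,0]>90)&(H[:,0]<125)&(H[:,1]>40)&(H[:,2]<140))
b=near(at(400,290),.09)&(H[:,0]>95)&(H[:,0]<125)&(H[:,1]>100)
box('potall',b); 
q=P[b&(z>.079)&(z<.092)]; 
from scipy.optimize import least_squares
s=least_squares(lambda p:np.hypot(q[:,0]-p[0],q[:,1]-p[1])-p[2],[*q[:,:2].mean(0),.066],loss='soft_l1',f_scale=.003);print('potrim',s.x,len(q),q[:,2].max())
box('tray',(z>.018)&(z<.03)&(C.max(1)<50)&(P[:,1]<.05)&(P[:,0]>.3)&(P[:,1]>-.6))
b=near(at(538,274),.05)&(z>.165)&(z<.19)&(C.max(1)<70);box('boss',b);print(P[b].mean(0))
b=near(at(614,330),.05)&(z>.09);box('probehead',b);print(np.percentile(P[b],[1,99],axis=0)); 
b=near(at(614,330),.06)&(z>.05)&(z<.08)&(H[:,1]>50);box('block',b)
b=near(at(550,368),.03)&(z>.055)&(C.min(1)>120)
for dd in(b,):
    q=P[b];s=least_squares(lambda p:np.linalg.norm(q-p,axis=1)-.013,q.mean(0)-[0,0,.01],loss='soft_l1',f_scale=.002);print('knob',s.x,len(q),q[:,2].max())
g=(C.max(1)<90)&near(c,.16)&(z>.012)&(z<.045)&(C[:,1]>C[:,2]+8)
q=P[g];lab=np.zeros(len(q))
_,L,cen=cv2.kmeans(q.astype(np.float32),3,None,(3,50,1e-5),10,2)
for i in range(3):
    w=q[L[:,0]==i];s=least_squares(lambda p:np.linalg.norm(w-p,axis=1)-.016,[*w.mean(0)[:2],.022],loss='soft_l1',f_scale=.002);print('tea',s.x,len(w),w[:,2].max())
# scoop
sc=near(at(183,368),.14)
b=sc&(C.max(1)<60)&(z>.035);box('handle',b)
q=P[b];print('handle', np.percentile(q,[1,50,99],axis=0).round(4)); 
for z0 in np.arange(.04,.13,.015):
    w=q[abs(q[:,2]-z0)<.006]; print(z0,len(w),np.median(w,0).round(4) if len(w) else '')
b=near(at(183,368),.08)&(z<.012)&(z>.003)&(H[:,1]<40)&(C.min(1)>110);box('pan',b);print(P[b].mean(0))
b=near(at(183,368),.08)&(z>.015)&(z<.045)&(H[:,1]<70)&(C.max(1)>70);box('panwalls',b)
E
```

```text
table [ 0.2871 -0.1991  0.0025]
cup [0.7617 0.0921 0.011 ]
caddyfloor [0.5186 0.1932 0.0078]
potfloor [ 0.6149 -0.0093  0.0093]
port [ 0.6205 -0.2378  0.1747]
knob [ 0.4684 -0.2671  0.1181]
probe [ 0.5339 -0.3718  0.1358]
block [ 0.5314 -0.3514  0.0707]
pan [0.4598 0.3941 0.0093]
mat [0.4776 0.3355 0.0057]
lamp [ 0.6619 -0.3484  0.1343]
caddyrim 1826 [0.5423 0.2125] [0.2547 0.1588] 21.17
mat 2312 [0.4416 0.3741] [0.1836 0.1101] 38.43
potall 4696 [ 0.6089 -0.008 ] [0.1354 0.14  ] 88.97
potrim [ 0.6085672  -0.00898605  0.06516159] 618 0.0917338696703176
tray 3442 [ 0.5864 -0.3226] [0.3617 0.4033] 5.37
boss 221 [ 0.6352 -0.229 ] [0.0667 0.0279] 14.39
[ 0.6188219  -0.23401108  0.17726753]
probehead 412 [ 0.5352 -0.3754] [0.0457 0.0225] 17.83
[[ 0.51215434 -0.38889029  0.09767869]
 [ 0.55750809 -0.36189788  0.14034395]]
block 633 [ 0.5353 -0.3762] [0.0612 0.0605] 5.28
knob [ 0.46965166 -0.26873996  0.10381003] 181 0.12199969165654867
tea [0.63909257 0.21722735 0.02267189] 176 0.042556683436708154
tea [0.61474152 0.28976879 0.02278722] 161 0.04499098736103635
tea [0.58306183 0.25178392 0.02326944] 152 0.043864691828624514
handle 615 [0.3927 0.3418] [0.0825 0.0194] 37.71
handle [[0.3599 0.3163 0.0429]
 [0.3956 0.3405 0.0936]
 [0.4241 0.3678 0.1337]]
0.04 18 [0.419  0.3555 0.0441]
0.055 74 [0.4165 0.3572 0.0549]
0.07 73 [0.4086 0.3519 0.0703]
0.08499999999999999 82 [0.4003 0.3454 0.0854]
0.1 73 [0.3919 0.3388 0.1001]
0.11499999999999999 77 [0.3838 0.3327 0.1148]
pan 1456 [0.4432 0.391 ] [0.1077 0.081 ] 29.73
[0.45305294 0.39391637 0.00752526]
panwalls 507 [0.4545 0.3906] [0.1021 0.0749] 38.35
```

```bash
cat >> h.py <<'E'
def Rt(yaw,pitch=0):
    """tool down, tool x along heading's left/right (scoop y axis); heading yaw (deg); pitch>0 = mouth down"""
    B=R.from_euler('z',yaw,degrees=True)*R.from_euler('y',pitch,degrees=True)
    X=np.array([0,1,0.]);Z=np.array([0,0,-1.]);A=np.column_stack([X,np.cross(Z,X),Z])
    return B*R.from_matrix(A)
def plan(p,yaw,pitch=0,flip=False,frm=None):
    if frm is None: o=bot.get_obs(); p0=o['tcp_pos'];r0=R.from_rotvec(o['ee_rot'])
    else: p0=frm[0]; r0=frm[1]
    r=Rt(yaw,pitch)
    if flip: r=r*R.from_euler('z',180,degrees=True)
    dr=(r0.inv()*r).as_rotvec(); d=np.array(p)-p0
    print('dr',dr.round(4),'n',round(np.linalg.norm(dr)/.125,1),'| lin before turn',r0.inv().apply(d).round(4),'after turn',r.inv().apply(d).round(4),'n',round(np.linalg.norm(d)/.0417,1))
    return np.array(p),r
def st():
    o=bot.get_obs();r=R.from_rotvec(o['ee_rot']).as_matrix()
    print('t',round(o['time'],2),'p',o['tcp_pos'].round(4),'x',r[:,0].round(3),'z',r[:,2].round(3),'F',o['ft_force'].round(1),'op',round(o['opening'],4),'q',o['joint_positions'].round(2))
E
python3 - <<'E'
from h import *
m=bot.camera_model('wrist');print(m['fx'],np.array(m['mount']).round(3));st()
for f in(0,1): plan([.50,-.375,.30],17.8,0,f)
d=np.load('cloud.npz');P=d['P'];C=d['C']
b=(np.hypot(P[:,0]-.62,P[:,1]+.234)<.14)&(P[:,2]>.12);print(np.percentile(P[b],[1,50,99,99.9],axis=0).round(3))
b=b&(C.max(1)<60)&(P[:,0]>.66);print(np.percentile(P[b],[1,50,99],axis=0).round(3))
E
```

```text
302.9177642103875 [[ 1.    -0.     0.001  0.001]
 [-0.     0.958  0.286 -0.079]
 [-0.001 -0.286  0.958 -0.161]
 [ 0.     0.     0.     1.   ]]
t 0.1 p [ 0.1587 -0.578   0.2219] x [ 0.265 -0.964 -0.002] z [-0.     0.002 -1.   ] F [ 0.   0.4 -0.8] op 0.0879 q [-1.42  0.36  1.51 -0.    1.27 -0.12]
dr [2.5000e-03 3.0000e-04 3.0987e+00] n 24.8 | lin before turn [-0.1056 -0.3829 -0.0778] after turn [ 0.0889  0.387  -0.0781] n 9.7
dr [-0.0002  0.0016 -0.0429] n 0.3 | lin before turn [-0.1056 -0.3829 -0.0778] after turn [-0.0889 -0.387  -0.0781] n 9.7
[[ 0.556 -0.359  0.121]
 [ 0.626 -0.221  0.168]
 [ 0.725 -0.181  0.181]
 [ 0.73  -0.177  0.184]]
[[ 0.665 -0.23   0.123]
 [ 0.701 -0.213  0.162]
 [ 0.73  -0.202  0.172]]
```

```bash
python3 -m pendant '[{"linear":[0,0,-0.03],"dr":[0,0,0],"claw":1},{"linear":[0,0,-0.03],"dr":[0,0,0],"claw":1},{"linear":[-0.0135,-0.035,-0.002],"dr":[0,0,-0.004],"claw":1},{"linear":[-0.0135,-0.035,-0.002],"dr":[0,0,-0.004],"claw":1},{"linear":[-0.0135,-0.035,-0.002],"dr":[0,0,-0.004],"claw":1},{"linear":[-0.0135,-0.035,-0.002],"dr":[0,0,-0.004],"claw":1},{"linear":[-0.0135,-0.035,-0.002],"dr":[0,0,-0.004],"claw":1},{"linear":[-0.0135,-0.035,-0.002],"dr":[0,0,-0.004],"claw":1},{"linear":[-0.0135,-0.035,-0.002],"dr":[0,0,-0.004],"claw":1},{"linear":[-0.0135,-0.035,-0.002],"dr":[0,0,-0.004],"claw":1},{"linear":[-0.0135,-0.035,-0.002],"dr":[0,0,-0.004],"claw":1},{"linear":[-0.0135,-0.035,-0.002],"dr":[0,0,-0.004],"claw":1},{"linear":[-0.0135,-0.035,-0.002],"dr":[0,0,-0.004],"claw":1},{"linear":[-0.0135,-0.035,-0.002],"dr":[0,0,0],"claw":1},{"linear":[0,0,0],"dr":[0,0,0],"claw":1},{"linear":[0,0,0],"dr":[0,0,0],"claw":1},{"linear":[0,0,0],"dr":[0,0,0],"claw":1}]' 15
python3 - <<'E'
from h import *
st()
im,P=snap('wrist','w1')
cv2.imwrite('pics/w1b.png',cv2.resize(im[:,:,::-1],(800,600)))
E
```

```text
time: 1.52
tcp_pos: [0.5144, -0.3033, 0.3061]
ee_rot: [2.54, -1.848, -0.002]
ft_force: [-0.2, 0.1, -0.0]
opening: 0.0875
t 1.52 p [ 0.5144 -0.3033  0.3061] x [ 0.308 -0.952 -0.001] z [-0.001  0.    -1.   ] F [-0.2  0.1 -0. ] op 0.0875 q [-0.65  0.29  1.4  -0.    1.45  0.61]
```

View pics/w1b.png

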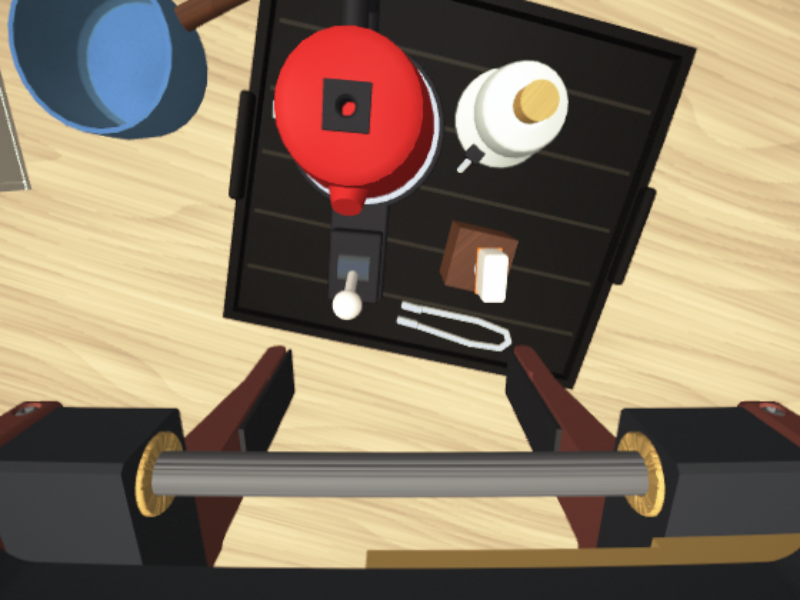

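The wrist view shows the port hole at about (347,105), the knob at (347,304), and the probe's head at (492,275), standing in its block at (480,258).

```bash
python3 - <<'E'
from h import *
d=np.load('pics/w1.npz');P=d['P'];im=d['im'].astype(int);r=d['r'];M=d['M']
def ray(u,v,z):
    q=np.append(r[int(round(v)),int(round(u))],1);D=M[:3,:3]@q; s=(z-M[2,3])/D[2]; return M[:3,3]+s*D
# boss
sub=(im.max(2)<75).astype(np.uint8); mk=np.zeros_like(sub); mk[50:100,218:268]=sub[50:100,218:268]
n,l,s,c=cv2.connectedComponentsWithStats(mk); k=1+np.argmax(s[1:,4]); 
cs,_=cv2.findContours((l==k).astype(np.uint8),cv2.RETR_EXTERNAL,2); rc=cv2.minAreaRect(cs[0]); print(rc, s[k])
print('boss centre',ray(*rc[0],.177),'z',np.nanmedian(P[l==k][:,2]))
pts=[ray(*p,.177)[:2] for p in cs[0][:,0]]; b=cv2.minAreaRect(np.array(pts,np.float32));print('boss world rect',b)
red=((im[...,0]>120)&(im[...,1]<110)).astype(np.uint8)
x,y,w,h=s[k][:4]; mk=np.zeros_like(red); mk[y+6:y+h-6,x+6:x+w-6]=red[y+6:y+h-6,x+6:x+w-6]; v,u=np.nonzero(mk);print('hole red px',u.mean(),v.mean())
# probe head top
wht=P[...,2]; u0,v0=int(492*.7),int(262*.7)
sel=np.zeros(wht.shape,bool); sel[160:225,315:370]=True
b=sel&(wht>.125)&(im.min(2)>150); q=P[b]; print('head z',np.percentile(q[:,2],[5,50,95]),cv2.minAreaRect(q[:,:2].astype(np.float32)))
top=sel&(wht>.131)&(wht<.142);q=P[top];print(cv2.minAreaRect(q[:,:2].astype(np.float32)),top.sum(),q.mean(0))
E
python3 -c "
import cv2;a=cv2.imread('pics/w1.png');b=[cv2.resize(a[y:y+70,x:x+70],(400,400),interpolation=cv2.INTER_NEAREST) for x,y in((208,38),(300,150))];cv2.imwrite('pics/c1.png',cv2.hconcat(b))"
```

```text
((242.26071166992188, 73.82879638671875), (32.810977935791016, 35.680381774902344), 3.5763344764709473) [ 226   56   34   37 1074]
boss centre [ 0.61682032 -0.23690147  0.177     ] z 0.17612254562792962
boss world rect ((0.6168966293334961, -0.23713701963424683), (0.029419606551527977, 0.029018288478255272), 13.0618257522583)
hole red px 243.7972972972973 75.64864864864865
head z [0.12912062 0.13369765 0.13516201] ((0.5349045395851135, -0.3777218461036682), (0.03897281736135483, 0.019466448575258255), 17.686002731323242)
((0.53495854139328, -0.37814709544181824), (0.03880970552563667, 0.01981801725924015), 17.521089553833008) 550 [ 0.53526002 -0.37763672  0.13374152]
```

View pics/c1.png

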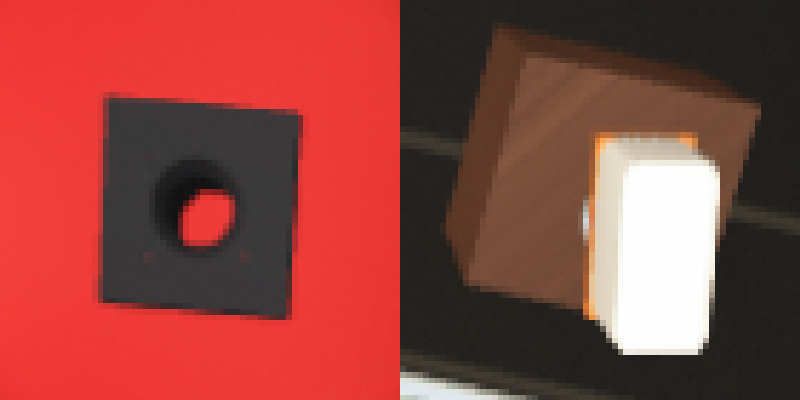

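The crop puts the port hole at wrist pixel (243,74), which matches the boss centre, and shows the probe head with a yaw of 17.6°.

```bash
python3 - <<'E'
from h import *
a=plan([.535,-.378,.1035],17.6,0,True)
plan([.617,-.237,.30],17.6,0,True,(a[0]+[0,0,.1965],a[1]))
E
```

```text
dr [0.0011 0.0006 0.0042] n 0.0 | lin before turn [0.0772 0.0025 0.2027] after turn [0.0771 0.0024 0.2027] n 5.2
dr [0. 0. 0.] n 0.0 | lin before turn [-0.1096 -0.1208  0.    ] after turn [-0.1096 -0.1208  0.    ] n 3.9
```

```bash
python3 -m pendant '[{"linear":[0.0257,0.0008,0],"dr":[0.0011,0.0006,0.0042],"claw":1},{"linear":[0.0257,0.0008,0],"dr":[0,0,0],"claw":1},{"linear":[0.0257,0.0008,0],"dr":[0,0,0],"claw":1},{"linear":[0,0,0],"dr":[0,0,0],"claw":1},{"linear":[0,0,0.03],"dr":[0,0,0],"claw":1},{"linear":[0,0,0.03],"dr":[0,0,0],"claw":0},{"linear":[0,0,0.03],"dr":[0,0,0],"claw":0},{"linear":[0,0,0.03],"dr":[0,0,0],"claw":0},{"linear":[0,0,0.03],"dr":[0,0,0],"claw":0},{"linear":[0,0,0],"dr":[0,0,0],"claw":0},{"linear":[0,0,0],"dr":[0,0,0],"claw":0},{"linear":[0,0,0],"dr":[0,0,0],"claw":0}]' 15; python3 -c "
from h import *
st();plan([.535,-.378,.1035],17.6,0,True)"
```

```text
time: 2.57
tcp_pos: [0.5363, -0.3786, 0.1583]
ee_rot: [-2.534, 1.856, -0.004]
ft_force: [0.0, 0.3, 1.3]
opening: 0.0453
t 2.57 p [ 0.5363 -0.3786  0.1583] x [ 0.302 -0.953  0.002] z [ 0.002 -0.001 -1.   ] F [0.  0.3 1.3] op 0.0453 q [-0.72  0.5   1.45  0.    1.19  0.54]
dr [-0.002  -0.002  -0.0007] n 0.0 | lin before turn [-0.0011  0.0012  0.0548] after turn [-0.001   0.0011  0.0548] n 1.3
```

```bash
python3 -m pendant '[{"linear":[-0.0005,0.0011,0.015],"dr":[0,0,0],"claw":0},{"linear":[-0.0005,0,0.015],"dr":[0,0,0],"claw":0},{"linear":[0,0,0.012],"dr":[0,0,0],"claw":0},{"linear":[0,0,0.012],"dr":[0,0,0],"claw":0},{"linear":[0,0,0],"dr":[0,0,0],"claw":0},{"linear":[0,0,0],"dr":[0,0,0],"claw":0},{"linear":[0,0,0],"dr":[0,0,0],"claw":-1},{"linear":[0,0,0],"dr":[0,0,0],"claw":-1},{"linear":[0,0,0],"dr":[0,0,0],"claw":-1},{"linear":[0,0,0],"dr":[0,0,0],"claw":-1},{"linear":[0,0,0],"dr":[0,0,0],"claw":-1},{"linear":[0,0,0],"dr":[0,0,0],"claw":-1},{"linear":[0,0,0],"dr":[0,0,0],"claw":-1}]' 15; python3 -c "
from h import *
st()"
```

```text
time: 3.65
tcp_pos: [0.5353, -0.3772, 0.103]
ee_rot: [-2.535, 1.855, -0.003]
ft_force: [0.6, -1.0, 1.4]
opening: 0.0198
t 3.65 p [ 0.5353 -0.3772  0.103 ] x [ 0.303 -0.953  0.001] z [ 0.002 -0.001 -1.   ] F [ 0.6 -1.   1.4] op 0.0198 q [-0.72  0.55  1.51  0.    1.08  0.54]
```

```bash
python3 -m pendant '[{"linear":[0,0,-0.02],"dr":[0,0,0],"claw":-1},{"linear":[0,0,-0.03],"dr":[0,0,0],"claw":-1},{"linear":[0,0,-0.03],"dr":[0,0,0],"claw":-1},{"linear":[0,0,-0.03],"dr":[0,0,0],"claw":-1},{"linear":[0,0,-0.03],"dr":[0,0,0],"claw":-1},{"linear":[0,0,-0.03],"dr":[0,0,0],"claw":-1},{"linear":[0,0,-0.025],"dr":[0,0,0],"claw":-1},{"linear":[0,0,0],"dr":[0,0,0],"claw":-1},{"linear":[-0.022,-0.024,0],"dr":[0,0,0],"claw":-1},{"linear":[-0.022,-0.024,0],"dr":[0,0,0],"claw":-1},{"linear":[-0.022,-0.024,0],"dr":[0,0,0],"claw":-1},{"linear":[-0.022,-0.024,0],"dr":[0,0,0],"claw":-1},{"linear":[-0.0216,-0.0248,0],"dr":[0,0,0],"claw":-1},{"linear":[0,0,0],"dr":[0,0,0],"claw":-1},{"linear":[0,0,0],"dr":[0,0,0],"claw":-1},{"linear":[0,0,0],"dr":[0,0,0],"claw":-1}]'; python3 -c "
from h import *
st();plan([.6172,-.2365,.30],17.6,0,True)
im,P=snap('wrist','w2');snap('scene','s2')
a=cv2.imread('pics/w2.png');b=cv2.imread('pics/s2.png')
cv2.imwrite('pics/c2.png',cv2.hconcat([cv2.resize(a[230:420,180:380],(400,380)),cv2.resize(b[90:280,100:300],(400,380))]))"
```

```text
time: 4.98
tcp_pos: [0.6161, -0.236, 0.2967]
ee_rot: [2.536, -1.854, -0.001]
ft_force: [-0.4, -0.5, -0.2]
opening: 0.02
t 4.98 p [ 0.6161 -0.236   0.2967] x [ 0.303 -0.953 -0.   ] z [-0.001 -0.    -1.   ] F [-0.4 -0.5 -0.2] op 0.02 q [-0.47  0.4   1.27 -0.    1.48  0.79]
dr [0.0006 0.0001 0.001 ] n 0.0 | lin before turn [ 0.0008 -0.0009 -0.0033] after turn [ 0.0008 -0.0009 -0.0033] n 0.1
```

View pics/c2.png

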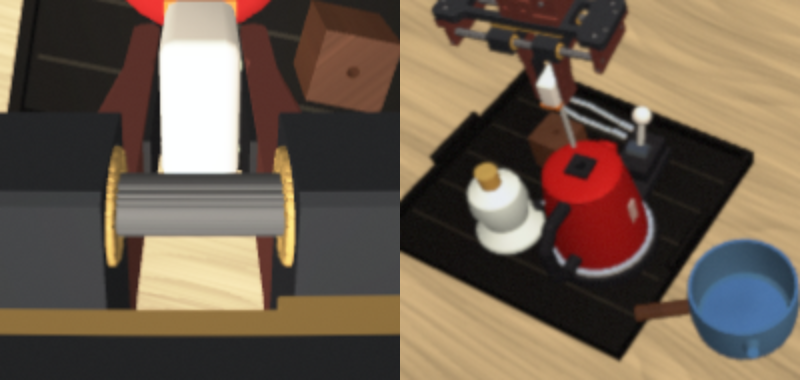

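The probe is held upright above the port, as the two crops show. I'll descend in stages and watch the force.

```bash
python3 -m pendant '[{"linear":[0.0008,-0.0009,0.01],"dr":[0,0,0],"claw":-1},{"linear":[0,0,0.01],"dr":[0,0,0],"claw":-1},{"linear":[0,0,0.007],"dr":[0,0,0],"claw":-1},{"linear":[0,0,0.005],"dr":[0,0,0],"claw":-1},{"linear":[0,0,0.005],"dr":[0,0,0],"claw":-1},{"linear":[0,0,0.004],"dr":[0,0,0],"claw":-1},{"linear":[0,0,0],"dr":[0,0,0],"claw":-1},{"linear":[0,0,0],"dr":[0,0,0],"claw":-1},{"linear":[0,0,0],"dr":[0,0,0],"claw":-1}]'; python3 -c "
from h import *
st();plan([.6172,-.2365,.30],17.6,0,True)
snap('scene','s3')
m=bot.camera_model('scene');K=np.array([[m['fx'],0,m['cx']],[0,m['fy'],m['cy']],[0,0,1.]])
q=cv2.projectPoints(np.array([[.617,-.237,.177],[.617,-.237,.257]]),np.array(m['rvec'],float),np.array(m['tvec'],float),K,np.array(m['dist_coeffs']))[0][:,0];print(q)
u,v=q[0].astype(int);b=cv2.imread('pics/s3.png')[v-45:v+25,u-40:u+40];cv2.imwrite('pics/c3.png',cv2.resize(b,(640,560),interpolation=2))"
```

```text
time: 5.83
tcp_pos: [0.6181, -0.2364, 0.2571]
ee_rot: [-2.535, 1.854, -0.003]
ft_force: [-0.2, 0.2, -0.3]
opening: 0.0201
t 5.83 p [ 0.6181 -0.2364  0.2571] x [ 0.303 -0.953  0.001] z [ 0.002 -0.    -1.   ] F [-0.2  0.2 -0.3] op 0.0201 q [-0.47  0.42  1.32  0.    1.39  0.79]
dr [-0.0016 -0.0009  0.0005] n 0.0 | lin before turn [-0.0001  0.0008 -0.0429] after turn [-0.0002  0.0009 -0.0429] n 1.0
[[189.09672143 171.29703434]
 [181.94167475 148.88893084]]
```

View pics/c3.png

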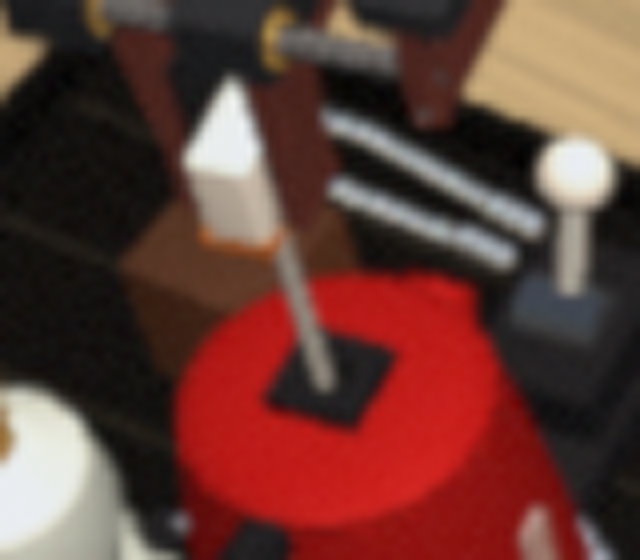

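The stem's tip is in the hole and the force reads zero. Pushing it down.

```bash
python3 -m pendant '[{"linear":[0,0.0006,0.01],"dr":[0,0,0],"claw":-1},{"linear":[0,0,0.01],"dr":[0,0,0],"claw":-1},{"linear":[0,0,0.01],"dr":[0,0,0],"claw":-1},{"linear":[0,0,0.01],"dr":[0,0,0],"claw":-1},{"linear":[0,0,0.01],"dr":[0,0,0],"claw":-1},{"linear":[0,0,0.008],"dr":[0,0,0],"claw":-1},{"linear":[0,0,0.005],"dr":[0,0,0],"claw":-1},{"linear":[0,0,0.004],"dr":[0,0,0],"claw":-1},{"linear":[0,0,0.003],"dr":[0,0,0],"claw":-1},{"linear":[0,0,0.002],"dr":[0,0,0],"claw":-1},{"linear":[0,0,0],"dr":[0,0,0],"claw":-1},{"linear":[0,0,0],"dr":[0,0,0],"claw":-1}]'; python3 -m pendant '[{"linear":[0,0,0.001],"dr":[0,0,0],"claw":-1},{"linear":[0,0,0.001],"dr":[0,0,0],"claw":-1},{"linear":[0,0,0],"dr":[0,0,0],"claw":-1},{"linear":[0,0,0],"dr":[0,0,0],"claw":-1}]'
```

```text
time: 6.88
tcp_pos: [0.6176, -0.2367, 0.1854]
ee_rot: [-2.535, 1.854, -0.003]
ft_force: [-1.1, 0.3, 2.2]
opening: 0.0199
time: 7.22
tcp_pos: [0.6178, -0.2367, 0.1853]
ee_rot: [-2.535, 1.854, -0.005]
ft_force: [-3.9, 2.3, 12.8]
opening: 0.02
```

```bash
python3 -m pendant '[{"linear":[0,0,-0.0015],"dr":[0,0,0],"claw":-1},{"linear":[0,0,0],"dr":[0,0,0],"claw":0},{"linear":[0,0,0],"dr":[0,0,0],"claw":0},{"linear":[0,0,0],"dr":[0,0,0],"claw":0},{"linear":[0,0,0],"dr":[0,0,0],"claw":0},{"linear":[0,0,-0.01],"dr":[0,0,0],"claw":0},{"linear":[0,0,-0.02],"dr":[0,0,0],"claw":0},{"linear":[0,0,-0.03],"dr":[0,0,0],"claw":0},{"linear":[0,0,-0.03],"dr":[0,0,0],"claw":0},{"linear":[0,0,0],"dr":[0,0,0],"claw":0}]'; python3 - <<'E'
from h import *
st()
u=np.array([np.cos(np.radians(13)),np.sin(np.radians(13)),0])
kn=np.array([.469,-.269,0])
a=plan(kn-.042*u+[0,0,.27],13,0,True)
plan(kn-.042*u+[0,0,.097],13,0,True,a)
im,P=snap('wrist','w4')
b=(np.hypot(P[...,0]-.617,P[...,1]+.237)<.035)&(P[...,2]>.195); q=P[b];print('head',q.shape,np.percentile(q[:,2],[5,50,95]) ,cv2.minAreaRect(q[:,:2].astype(np.float32)))
im,P=snap('top','t4')
b=(np.hypot(P[...,0]-.609,P[...,1]+.009)<.1)&(P[...,2]>.079)&(im[...,2]>im[...,0]+30);q=P[b];print('pot',cv2.minEnclosingCircle(q[:,:2].astype(np.float32)))
E
```

```text
time: 8.05
tcp_pos: [0.6205, -0.2382, 0.2817]
ee_rot: [-2.534, 1.853, -0.019]
ft_force: [1.1, -0.1, 1.4]
opening: 0.0439
t 8.05 p [ 0.6205 -0.2382  0.2817] x [ 0.303 -0.953  0.008] z [ 0.011 -0.005 -1.   ] F [ 1.1 -0.1  1.4] op 0.0439 q [-0.47  0.4   1.29  0.    1.43  0.79]
dr [-0.0094 -0.0079  0.0808] n 0.7 | lin before turn [-0.02    0.1957  0.0098] after turn [-0.004   0.1966  0.0117] n 4.7
dr [0. 0. 0.] n 0.0 | lin before turn [0.    0.    0.173] after turn [0.    0.    0.173] n 4.1
head (22003, 3) [0.2166751  0.37895569 0.39826523] ((0.6229819655418396, -0.2353881299495697), (0.05052988603711128, 0.06395889073610306), 18.06471061706543)
pot ((0.6128824353218079, -0.005266387946903706), 0.07626167684793472)
```

The top of the probe's head is at z=0.217, which is exactly fully home. Switch next.

```bash
python3 -m pendant '[{"linear":[0,0,0],"dr":[-0.0094,-0.0079,0.0808],"claw":-1},{"linear":[-0.0008,0.0328,0.001],"dr":[0,0,0],"claw":-1},{"linear":[-0.0008,0.0328,0.001],"dr":[0,0,0],"claw":-1},{"linear":[-0.0008,0.0328,0.001],"dr":[0,0,0],"claw":-1},{"linear":[-0.0008,0.0328,0.001],"dr":[0,0,0],"claw":-1},{"linear":[-0.0008,0.0328,0.001],"dr":[0,0,0],"claw":-1},{"linear":[0,0.0328,0.001],"dr":[0,0,0],"claw":-1},{"linear":[0,0,0],"dr":[0,0,0],"claw":-1},{"linear":[0,0,0.035],"dr":[0,0,0],"claw":-1},{"linear":[0,0,0.035],"dr":[0,0,0],"claw":-1},{"linear":[0,0,0.035],"dr":[0,0,0],"claw":-1},{"linear":[0,0,0.035],"dr":[0,0,0],"claw":-1},{"linear":[0,0,0.03],"dr":[0,0,0],"claw":-1},{"linear":[0,0,0],"dr":[0,0,0],"claw":-1},{"linear":[0,0,0],"dr":[0,0,0],"claw":-1}]'; python3 - <<'E'
from h import *
st()
u=np.array([np.cos(np.radians(13)),np.sin(np.radians(13)),0])
kn=np.array([.469,-.269,0])
plan(kn+(.0528-.013-.010+.002)*u+[0,0,.097],13,0,True)
E
```

```text
time: 9.4
tcp_pos: [0.4216, -0.2746, 0.0984]
ee_rot: [2.457, -1.954, -0.026]
ft_force: [0.5, -0.5, -0.0]
opening: 0.0008
t 9.4 p [ 0.4216 -0.2746  0.0984] x [ 0.225 -0.974 -0.012] z [-0.014  0.009 -1.   ] F [ 0.5 -0.5 -0. ] op 0.0008 q [-0.71  0.38  1.84 -0.    0.93  0.63]
dr [ 0.0117  0.0116 -0.    ] n 0.1 | lin before turn [ 0.0052 -0.0793  0.0004] after turn [ 0.0052 -0.0793  0.0014] n 1.9
```

```bash
python3 -m pendant '[{"linear":[0.0052,-0.01,0.001],"dr":[0.0117,0.0116,0],"claw":-1},{"linear":[0,-0.01,0],"dr":[0,0,0],"claw":-1},{"linear":[0,-0.01,0],"dr":[0,0,0],"claw":-1},{"linear":[0,-0.01,0],"dr":[0,0,0],"claw":-1},{"linear":[0,-0.01,0],"dr":[0,0,0],"claw":-1},{"linear":[0,-0.01,0],"dr":[0,0,0],"claw":-1},{"linear":[0,-0.01,0],"dr":[0,0,0],"claw":-1},{"linear":[0,-0.009,0],"dr":[0,0,0],"claw":-1},{"linear":[0,0,0],"dr":[0,0,0],"claw":-1},{"linear":[0,0,0],"dr":[0,0,0],"claw":-1}]';  python3 - <<'E'
from h import *
st()
im,P=snap('scene','s5')
b=(np.hypot(P[...,0]-.53,P[...,1]+.255)<.06)&(P[...,2]>.08)&(P[...,2]<.13)&(im.min(2)>140)
q=P[b];print(len(q),np.percentile(q,[5,50,95],axis=0).round(3))
E
```

```text
time: 10.23
tcp_pos: [0.4934, -0.2638, 0.0987]
ee_rot: [2.454, -1.945, -0.01]
ft_force: [-25.8, -10.2, 16.9]
opening: 0.0008
t 10.23 p [ 0.4934 -0.2638  0.0987] x [ 0.228 -0.974  0.002] z [-0.012 -0.004 -1.   ] F [-25.8 -10.2  16.9] op 0.0008 q [-0.61  0.45  1.72 -0.01  0.98  0.74]
62 [[ 0.508 -0.264  0.104]
 [ 0.52  -0.253  0.11 ]
 [ 0.529 -0.246  0.115]]
```

```bash
python3 -m pendant '[{"linear":[0,0.02,0],"dr":[0,0,0],"claw":-1},{"linear":[0,0.025,0],"dr":[0,0,0],"claw":-1},{"linear":[0,0,0],"dr":[0,0,0],"claw":-1},{"linear":[0,0,-0.035],"dr":[0,0,0],"claw":-1},{"linear":[0,0,-0.04],"dr":[0,0,0],"claw":-1},{"linear":[0,0,-0.04],"dr":[0,0,0],"claw":-1},{"linear":[0,0,-0.04],"dr":[0,0,0],"claw":-1},{"linear":[0,0,-0.04],"dr":[0,0,0],"claw":-1},{"linear":[0,0,0],"dr":[0,0,0],"claw":-1}]';  python3 - <<'E'
from h import *
st()
plan([.42,.30,.29],38.3,0,True)
im,P=snap('scene','s6')
b=(np.hypot(P[...,0]-.50,P[...,1]+.26)<.06)&(P[...,2]>.08)&(P[...,2]<.13)&(im.min(2)>140)
q=P[b]
from scipy.optimize import least_squares
s=least_squares(lambda p:np.linalg.norm(q-p,axis=1)-.013,q.mean(0)-[0,0,.008],loss='soft_l1',f_scale=.002);print('knob',s.x,len(q))
h=np.array([.617,-.237,.177])-[.13*np.cos(np.radians(13)),.13*np.sin(np.radians(13)),.123];print('lean',np.arctan2((s.x-h)[:2]@[.974,.225],(s.x-h)[2]))
E
```

```text
time: 11.03
tcp_pos: [0.4613, -0.2752, 0.3027]
ee_rot: [-2.458, 1.955, -0.032]
ft_force: [1.4, -1.3, 1.1]
opening: 0.0006
t 11.03 p [ 0.4613 -0.2752  0.3027] x [ 0.225 -0.974  0.016] z [ 0.017 -0.012 -1.   ] F [ 1.4 -1.3  1.1] op 0.0006 q [-0.67  0.19  1.55  0.    1.38  0.68]
dr [-0.0096 -0.0185 -0.4412] n 3.5 | lin before turn [-0.5699 -0.0892  0.0049] after turn [-0.477  -0.3241  0.0127] n 13.8
knob [ 0.51860566 -0.25855034  0.10104316] 59
lean 0.5565738857879384
```

The switch now leans 0.5 rad or more toward the kettle, so it's on. Moving to the scoop.

```bash
python3 -m pendant '[{"linear":[-0.0356,-0.0056,0],"dr":[0,0,0],"claw":1},{"linear":[-0.0356,-0.0056,0],"dr":[0,0,0],"claw":1},{"linear":[-0.0356,-0.0056,0],"dr":[0,0,0],"claw":1},{"linear":[-0.0356,-0.0056,0],"dr":[0,0,0],"claw":1},{"linear":[-0.0356,-0.0056,0],"dr":[0,0,0],"claw":1},{"linear":[-0.0356,-0.0056,0],"dr":[0,0,0],"claw":1},{"linear":[-0.0356,-0.0056,0],"dr":[0,0,0],"claw":1},{"linear":[-0.0356,-0.0056,0],"dr":[0,0,0],"claw":1},{"linear":[-0.0356,-0.0056,0],"dr":[0,0,0],"claw":1},{"linear":[-0.0356,-0.0056,0],"dr":[0,0,0],"claw":1},{"linear":[-0.0356,-0.0056,0],"dr":[0,0,0],"claw":1},{"linear":[-0.0356,-0.0056,0],"dr":[0,0,0],"claw":1},{"linear":[-0.0356,-0.0056,0],"dr":[0,0,0],"claw":1},{"linear":[-0.0356,-0.0056,0],"dr":[0,0,0],"claw":1},{"linear":[-0.0356,-0.0056,0],"dr":[0,0,0],"claw":1},{"linear":[-0.0356,-0.0056,0],"dr":[0,0,0],"claw":1}]'; python3 -m pendant '[{"linear":[0,0,0],"dr":[-0.002,-0.0037,-0.088],"claw":1},{"linear":[0,0,0],"dr":[-0.002,-0.0037,-0.088],"claw":1},{"linear":[0,0,0],"dr":[-0.002,-0.0037,-0.088],"claw":1},{"linear":[0,0,0],"dr":[-0.002,-0.0037,-0.088],"claw":1},{"linear":[0,0,0],"dr":[-0.002,-0.0037,-0.088],"claw":1},{"linear":[0,0,0],"dr":[0,0,0],"claw":1},{"linear":[0,0,0],"dr":[0,0,0],"claw":1},{"linear":[0,0,0],"dr":[0,0,0],"claw":1}]'; python3 - <<'E'
from h import *
st()
im,P=snap('wrist','w7'); cv2.imwrite('pics/w7b.png',cv2.resize(im[:,:,::-1],(800,600)))
E
```

```text
time: 12.42
tcp_pos: [0.4145, 0.3049, 0.2903]
ee_rot: [2.458, -1.954, 0.007]
ft_force: [1.2, -0.1, -0.2]
opening: 0.0878
time: 13.08
tcp_pos: [0.4153, 0.3026, 0.2909]
ee_rot: [-2.823, 1.375, 0.025]
ft_force: [-0.3, -0.3, -0.0]
opening: 0.088
t 13.08 p [0.4153 0.3026 0.2909] x [ 0.617 -0.787 -0.015] z [-0.014  0.008 -1.   ] F [-0.3 -0.3 -0. ] op 0.088 q [0.49 0.18 1.59 0.01 1.38 1.39]
```

View pics/w7b.png

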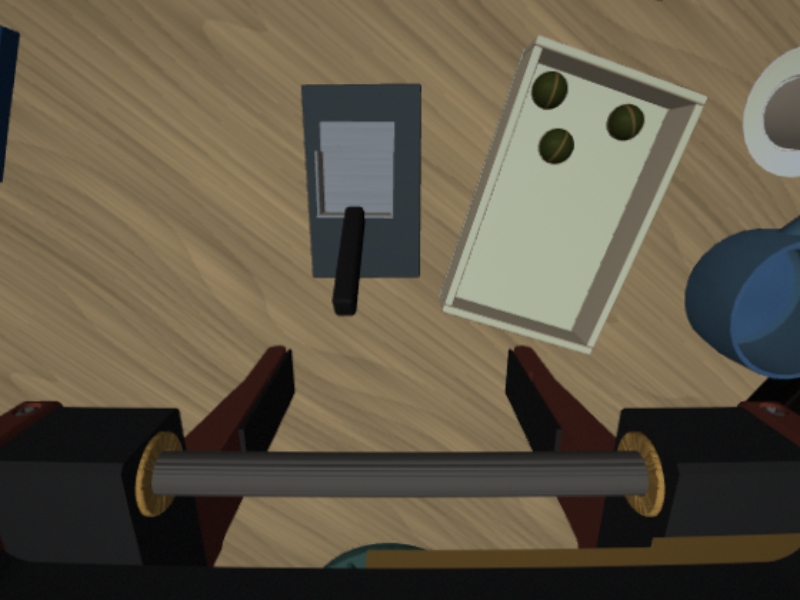

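The scoop is aligned with the view: mouth corners at (320,122) and (394,122), handle top at (344,310). The caddy's rim corners are at (540,38), (705,100), (590,352) and (443,308), and there are 3 balls.

```bash
cat >> h.py <<'E'
def ray(f,u,v,z):
    d=np.load(f'pics/{f}.npz');q=np.append(d['r'][int(round(v)),int(round(u))],1);D=d['M'][:3,:3]@q;return d['M'][:3,3]+(z-d['M'][2,3])/D[2]*D
E
python3 - <<'E'
from h import *
W=lambda u,v,z:ray('w7',u*.7,v*.7,z)
a,b=W(320,122,.0055),W(394,122,.0055);print('mouth',a,b,np.linalg.norm(a-b));m=(a+b)/2;e=a-b;yaw=np.degrees(np.arctan2(-e[0],e[1]));print('yaw',yaw)
P=np.load('pics/w7.npz')['P'];im=np.load('pics/w7.npz')['im']
b=(P[...,2]>.045)&(P[...,2]<.15)&(im.max(2)<60)&(np.hypot(P[...,0]-.39,P[...,1]-.34)<.08);q=P[b]
for yw in(yaw,38.3):
    f=np.array([np.cos(np.radians(yw)),np.sin(np.radians(yw))]);l=np.array([-f[1],f[0]])
    org=m[:2]-.044*f;print('org',org)
    loc=np.c_[(q[:,:2]-org)@f,(q[:,:2]-org)@l,q[:,2]];print(np.percentile(loc,[2,50,98],axis=0).round(4))
C=[W(*p,.052)[:2] for p in((540,38),(705,100),(590,352),(443,308))];C=np.array(C);print(C,C.mean(0),cv2.minAreaRect(C.astype(np.float32)))
for p in((549,90),(556,146),(625,122)):
    print('tea',W(*p,.022))
T,_=None,None
E
```

```text
mouth [0.46329472 0.4406502  0.0055    ] [0.50731641 0.38402693 0.0055    ] 0.07172241322066546
yaw 37.8632274543322
org [0.45056853 0.3853323 ]
[[-1.099e-01 -7.600e-03  4.740e-02]
 [-7.600e-02 -1.000e-04  9.940e-02]
 [-3.900e-02  9.300e-03  1.312e-01]]
org [0.45077541 0.38506829]
[[-0.1099 -0.0068  0.0474]
 [-0.076   0.0008  0.0994]
 [-0.0389  0.0102  0.1312]]
[[0.62922444 0.32552738]
 [0.6833067  0.18318841]
 [0.45655    0.0944656 ]
 [0.3998183  0.23917689]] [0.54222486 0.21058957] ((0.5422608852386475, 0.21145588159561157), (0.24509894847869873, 0.15543432533740997), 21.368852615356445)
tea [0.61432097 0.28898721 0.022     ]
tea [0.58327033 0.25054192 0.022     ]
tea [0.63956692 0.21436906 0.022     ]
```

```bash
python3 - <<'E'
from h import *
plan([.3892,.3375,.067],38,0,True)
E
```

```text
dr [0.0055 0.0149 0.0017] n 0.1 | lin before turn [-0.0403 -0.0022  0.2247] after turn [-0.0436 -0.0009  0.2241] n 5.5
```

```bash
python3 -m pendant '[{"linear":[-0.018,-0.0009,0],"dr":[0.0055,0.0149,0.0017],"claw":1},{"linear":[-0.026,0,0],"dr":[0,0,0],"claw":1},{"linear":[0,0,0],"dr":[0,0,0],"claw":1},{"linear":[0,0,0.035],"dr":[0,0,0],"claw":1},{"linear":[0,0,0.035],"dr":[0,0,0],"claw":1},{"linear":[0,0,0.035],"dr":[0,0,0],"claw":1},{"linear":[0,0,0.035],"dr":[0,0,0],"claw":1},{"linear":[0,0,0.035],"dr":[0,0,0],"claw":1},{"linear":[0,0,0],"dr":[0,0,0],"claw":1},{"linear":[0,0,0],"dr":[0,0,0],"claw":1},{"linear":[0,0,0],"dr":[0,0,0],"claw":1}]' 50; python3 - <<'E'
from h import *
st();plan([.3892,.3375,.067],38,0,True)
E
```

```text
time: 14.05
tcp_pos: [0.3903, 0.3382, 0.1183]
ee_rot: [-2.823, 1.374, -0.002]
ft_force: [0.3, -0.0, 0.3]
opening: 0.0878
t 14.05 p [0.3903 0.3382 0.1183] x [ 0.617 -0.787  0.   ] z [ 0.002  0.001 -1.   ] F [ 0.3 -0.   0.3] op 0.0878 q [ 0.58  0.36  1.81 -0.    0.97  1.49]
dr [-0.0025 -0.0004  0.0013] n 0.0 | lin before turn [-0.0002  0.0014  0.0513] after turn [-0.0002  0.0013  0.0513] n 1.2
```

```bash
python3 -m pendant '[{"linear":[0,0.0013,0.025],"dr":[-0.0025,0,0],"claw":1},{"linear":[0,0,0.026],"dr":[0,0,0],"claw":1},{"linear":[0,0,0],"dr":[0,0,0],"claw":1},{"linear":[0,0,0],"dr":[0,0,0],"claw":-1},{"linear":[0,0,0],"dr":[0,0,0],"claw":-1},{"linear":[0,0,0],"dr":[0,0,0],"claw":-1},{"linear":[0,0,0],"dr":[0,0,0],"claw":-1},{"linear":[0,0,0],"dr":[0,0,0],"claw":-1},{"linear":[0,0,0],"dr":[0,0,0],"claw":-1},{"linear":[0,0,0],"dr":[0,0,0],"claw":-1},{"linear":[0,0,0],"dr":[0,0,0],"claw":-1},{"linear":[0,0,0],"dr":[0,0,0],"claw":-1},{"linear":[0,0,0],"dr":[0,0,0],"claw":-1},{"linear":[0,0,0],"dr":[0,0,0],"claw":-1}]' 50; python3 - <<'E'
from h import *
st()
E
```

```text
time: 15.22
tcp_pos: [0.388, 0.3368, 0.0658]
ee_rot: [2.823, -1.374, -0.001]
ft_force: [-1.5, 0.7, 1.2]
opening: 0.0179
t 15.22 p [0.388  0.3368 0.0658] x [ 0.617 -0.787  0.   ] z [-0.002 -0.001 -1.   ] F [-1.5  0.7  1.2] op 0.0179 q [ 0.58  0.44  1.86 -0.    0.85  1.49]
```

```bash
cat >> h.py <<'E'
TS=np.array([-.0794,0,.062])   # TCP in scoop frame
CC=np.array([.5423,.2115]);CY=21.3
def spose(org,yaw,pitch=0,ref=(0,0,0)):
    """TCP for scoop point ref at world org"""
    B=R.from_euler('z',yaw,degrees=True)*R.from_euler('y',pitch,degrees=True)
    return np.array(org)+B.apply(TS-np.array(ref))
def cad(x,y,z):
    c,s=np.cos(np.radians(CY)),np.sin(np.radians(CY));return np.array([CC[0]+c*x-s*y,CC[1]+s*x+c*y,z])
def goto(org,yaw,pitch=0,ref=(0,0,0),frm=None): return plan(spose(org,yaw,pitch,ref),yaw,pitch,True,frm)
def pivot(ref,deg):
    """per-row dr/linear (tool axes) for a pitch step deg (+ mouth down) about scoop point ref"""
    A=np.array([[0,-1,0],[-1,0,0],[0,0,-1.]]) # scoop->tool vectors
    r=A@(np.array(ref)-TS); th=-np.radians(deg); Q=R.from_rotvec([th,0,0])
    print('pivot lin',(r-Q.apply(r)).round(5),'dr',[round(th,4),0,0])
def scoopnow():
    o=bot.get_obs();q=R.from_rotvec(o['ee_rot']).as_matrix();A=np.array([[0,-1,0],[-1,0,0],[0,0,-1.]])
    S=q@A; org=o['tcp_pos']-S@TS; m=org+S@[.044,0,0]
    c,s=np.cos(np.radians(CY)),np.sin(np.radians(CY)); L=lambda p:np.r_[np.array([[c,s],[-s,c]])@(p[:2]-CC),p[2]].round(4)
    print('scoop org',org.round(4),'mouth',m.round(4),'yaw',np.degrees(np.arctan2(S[1,0],S[0,0])).round(1),'pitch',np.degrees(-np.arcsin(S[2,0])).round(1),'| caddy: org',L(org),'mouth',L(m))
    return org,S
E
python3 - <<'E'
from h import *
st();scoopnow()
o=bot.get_obs();f=(o['tcp_pos']+[0,0,.11],R.from_rotvec(o['ee_rot']))
a=goto(cad(-.025,.033,.13),CY,3,frm=f)
b=goto(cad(-.025,.033,.010),CY,3,frm=a)
goto(cad(.05,.033,.010),CY,3,frm=b)
E
```

```text
t 15.22 p [0.388  0.3368 0.0658] x [ 0.617 -0.787  0.   ] z [-0.002 -0.001 -1.   ] F [-1.5  0.7  1.2] op 0.0179 q [ 0.58  0.44  1.86 -0.    0.85  1.49]
scoop org [0.4503 0.3857 0.0036] mouth [0.4849 0.4128 0.0035] yaw 38.1 pitch 0.1 | caddy: org [-0.0224  0.1957  0.0036] mouth [0.0197 0.2084 0.0035]
dr [-0.0498 -0.008   0.2933] n 2.4 | lin before turn [ 0.133   0.0431 -0.0202] after turn [ 0.1398  0.0038 -0.0201] n 3.4
dr [0. 0. 0.] n 0.0 | lin before turn [ 0.     -0.0063  0.1198] after turn [ 0.     -0.0063  0.1198] n 2.9
dr [0. 0. 0.] n 0.0 | lin before turn [ 0.     -0.0749 -0.0039] after turn [ 0.     -0.0749 -0.0039] n 1.8
```

```bash
python3 -m pendant '[{"linear":[0,0,-0.015],"dr":[0,0,0],"claw":-1},{"linear":[0,0,-0.025],"dr":[0,0,0],"claw":-1},{"linear":[0,0,-0.035],"dr":[0,0,0],"claw":-1},{"linear":[0,0,-0.035],"dr":[0,0,0],"claw":-1},{"linear":[0,0,0],"dr":[-0.0166,-0.0027,0.0978],"claw":-1},{"linear":[0,0,0],"dr":[-0.0166,-0.0027,0.0978],"claw":-1},{"linear":[0,0,0],"dr":[-0.0166,-0.0027,0.0978],"claw":-1},{"linear":[0.028,0.0008,-0.004],"dr":[0,0,0],"claw":-1},{"linear":[0.028,0.0008,-0.004],"dr":[0,0,0],"claw":-1},{"linear":[0.028,0.0008,-0.004],"dr":[0,0,0],"claw":-1},{"linear":[0.028,0.0008,-0.004],"dr":[0,0,0],"claw":-1},{"linear":[0.028,0.0006,-0.004],"dr":[0,0,0],"claw":-1},{"linear":[0,0,0],"dr":[0,0,0],"claw":-1},{"linear":[0,0,0],"dr":[0,0,0],"claw":-1},{"linear":[0,0,0],"dr":[0,0,0],"claw":-1}]' 60; python3 - <<'E'
from h import *
st();scoopnow()
b=goto(cad(-.025,.033,.010),CY,3)
im,P=snap('top','t8');im,P=snap('scene','s8')
cv2.imwrite('pics/s8b.png',cv2.resize(im[190:340,280:480,::-1],(800,600)))
E
```

```text
time: 16.47
tcp_pos: [0.4361, 0.2056, 0.1957]
ee_rot: [2.557, -1.749, -0.047]
ft_force: [-0.0, 0.4, -2.4]
opening: 0.0179
t 16.47 p [0.4361 0.2056 0.1957] x [ 0.362 -0.932 -0.001] z [-0.049 -0.019 -0.999] F [-0.   0.4 -2.4] op 0.0179 q [ 0.3   0.25  1.75 -0.    1.19  1.5 ]
scoop org [0.5069 0.2332 0.1296] mouth [0.5479 0.2491 0.1273] yaw 21.2 pitch 3.0 | caddy: org [-0.0251  0.0331  0.1296] mouth [0.0189 0.033  0.1273]
dr [ 0.0004  0.0007 -0.001 ] n 0.0 | lin before turn [ 0.0002 -0.0064  0.1195] after turn [ 1.000e-04 -6.300e-03  1.195e-01] n 2.9
```

View pics/s8b.png

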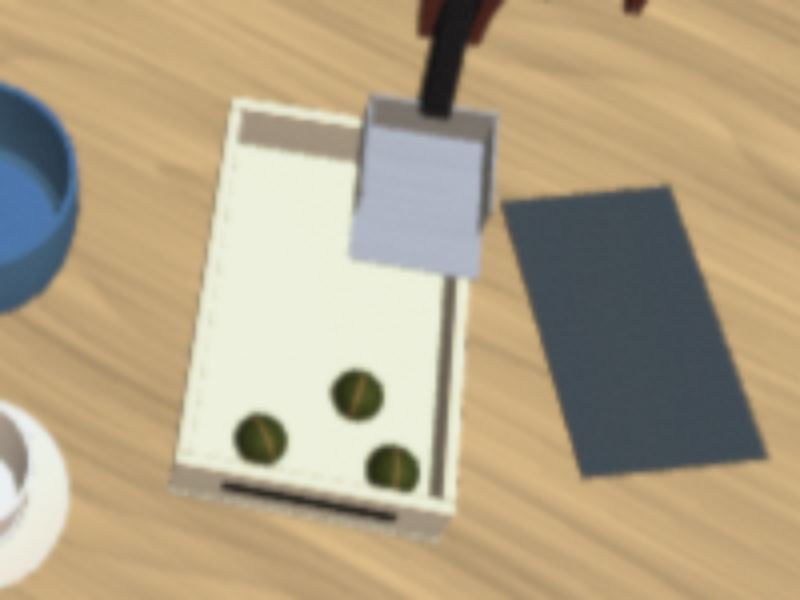

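The scoop hangs straight over the caddy, lined up with the balls. Descending onto the caddy's floor.

```bash
python3 -m pendant '[{"linear":[0,-0.0016,0.03],"dr":[0,0,0],"claw":-1},{"linear":[0,-0.0016,0.03],"dr":[0,0,0],"claw":-1},{"linear":[0,-0.0016,0.025],"dr":[0,0,0],"claw":-1},{"linear":[0,-0.0016,0.02],"dr":[0,0,0],"claw":-1},{"linear":[0,0,0.01],"dr":[0,0,0],"claw":-1},{"linear":[0,0,0],"dr":[0,0,0],"claw":-1},{"linear":[0,0,0],"dr":[0,0,0],"claw":-1},{"linear":[0,0,0.002],"dr":[0,0,0],"claw":-1},{"linear":[0,0,0],"dr":[0,0,0],"claw":-1}]'; python3 - <<'E'
from h import *
st();scoopnow()
b=goto(cad(.05,.033,.0085),CY,3)
E
```

```text
time: 17.32
tcp_pos: [0.4378, 0.2061, 0.0799]
ee_rot: [2.56, -1.749, -0.043]
ft_force: [-0.5, 0.8, -2.3]
opening: 0.0177
t 17.32 p [0.4378 0.2061 0.0799] x [ 0.363 -0.932  0.   ] z [-0.046 -0.018 -0.999] F [-0.5  0.8 -2.3] op 0.0177 q [ 0.3   0.41  1.87 -0.    0.91  1.5 ]
scoop org [0.5089 0.2338 0.014 ] mouth [0.5498 0.2498 0.0118] yaw 21.3 pitch 2.8 | caddy: org [-0.0231  0.0329  0.014 ] mouth [0.0209 0.0329 0.0118]
dr [-0.0028 -0.0002  0.0001] n 0.0 | lin before turn [-0.0001 -0.0734  0.0017] after turn [-0.0001 -0.0734  0.0015] n 1.8
```

Lower in 1–2 mm steps until contact.

```bash
for k in 1 2; do python3 -m pendant '[{"linear":[0,0,0.0015],"dr":[0,0,0],"claw":-1},{"linear":[0,0,0.001],"dr":[0,0,0],"claw":-1},{"linear":[0,0,0],"dr":[0,0,0],"claw":-1},{"linear":[0,0,0],"dr":[0,0,0],"claw":-1}]' | grep -v rot; done; python3 -m pendant '[{"linear":[0,0,0.001],"dr":[0,0,0],"claw":-1},{"linear":[0,0,0],"dr":[0,0,0],"claw":-1},{"linear":[0,0,0],"dr":[0,0,0],"claw":-1}]'|grep -v rot;  python3 -c "
from h import *
scoopnow()"
```

```text
time: 17.65
tcp_pos: [0.4369, 0.2055, 0.0766]
ft_force: [0.4, 0.4, -2.7]
opening: 0.0179
time: 17.98
tcp_pos: [0.4367, 0.2055, 0.0739]
ft_force: [0.1, 0.0, -1.7]
opening: 0.0178
time: 18.23
tcp_pos: [0.4368, 0.2057, 0.0733]
ft_force: [-2.1, 0.5, 3.7]
opening: 0.0175
scoop org [0.5077 0.2333 0.0073] mouth [0.5486 0.2493 0.0051] yaw 21.3 pitch 2.9 | caddy: org [-0.0243  0.0329  0.0073] mouth [0.0196 0.0329 0.0051]
```

```bash
python3 -m pendant '[{"linear":[0,-0.006,-0.0003],"dr":[0,0,0],"claw":-1},{"linear":[0,-0.006,-0.0003],"dr":[0,0,0],"claw":-1},{"linear":[0,-0.006,-0.0003],"dr":[0,0,0],"claw":-1},{"linear":[0,-0.006,-0.0003],"dr":[0,0,0],"claw":-1},{"linear":[0,-0.006,-0.0003],"dr":[0,0,0],"claw":-1},{"linear":[0,-0.006,-0.0003],"dr":[0,0,0],"claw":-1},{"linear":[0,-0.006,-0.0003],"dr":[0,0,0],"claw":-1},{"linear":[0,-0.006,-0.0003],"dr":[0,0,0],"claw":-1},{"linear":[0,-0.006,-0.0003],"dr":[0,0,0],"claw":-1},{"linear":[0,-0.006,-0.0003],"dr":[0,0,0],"claw":-1},{"linear":[0,-0.006,-0.0003],"dr":[0,0,0],"claw":-1}]'|grep -v rot;  python3 -c "
from h import *
scoopnow()
im,P=snap('scene','s9')
cv2.imwrite('pics/s9b.png',cv2.resize(im[190:340,280:480,::-1],(800,600)))"
```

```text
time: 19.15
tcp_pos: [0.4989, 0.2297, 0.0731]
ft_force: [-2.3, -0.3, 6.6]
opening: 0.0176
scoop org [0.5698 0.2574 0.0072] mouth [0.6107 0.2733 0.0049] yaw 21.3 pitch 2.9 | caddy: org [0.0423 0.0328 0.0072] mouth [0.0862 0.0328 0.0049]
```

View pics/s9b.png

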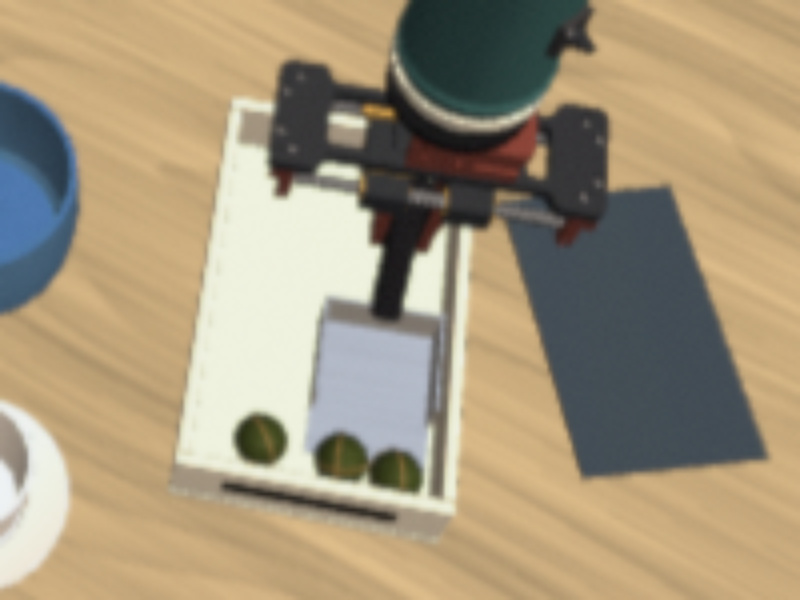

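Both balls sit at the lip against the far wall, at (340,457) and (397,470). I'll push on to the wall.

```bash
python3 -m pendant '[{"linear":[0,-0.005,-0.0003],"dr":[0,0,0],"claw":-1},{"linear":[0,-0.005,-0.0003],"dr":[0,0,0],"claw":-1},{"linear":[0,-0.005,-0.0003],"dr":[0,0,0],"claw":-1},{"linear":[0,-0.005,-0.0003],"dr":[0,0,0],"claw":-1},{"linear":[0,-0.005,-0.0003],"dr":[0,0,0],"claw":-1},{"linear":[0,-0.004,-0.0003],"dr":[0,0,0],"claw":-1},{"linear":[0,-0.002,0],"dr":[0,0,0],"claw":-1},{"linear":[0,0,0],"dr":[0,0,0],"claw":-1}]'|grep -v rot;  python3 -c "
from h import *
scoopnow();pivot((-.044,0,0),-3)
im,P=snap('scene','s10')
cv2.imwrite('pics/s10b.png',cv2.resize(im[230:330,330:450,::-1],(720,600)))"
```

```text
time: 19.87
tcp_pos: [0.527, 0.2407, 0.0732]
ft_force: [-4.5, -1.1, 7.5]
opening: 0.0179
scoop org [0.5978 0.2684 0.0071] mouth [0.6388 0.2843 0.0048] yaw 21.3 pitch 3.0 | caddy: org [0.0724 0.0328 0.0071] mouth [0.1163 0.0328 0.0048]
pivot lin [0.      0.0032  0.00194] dr [np.float64(0.0524), 0, 0]
```

View pics/s10b.png

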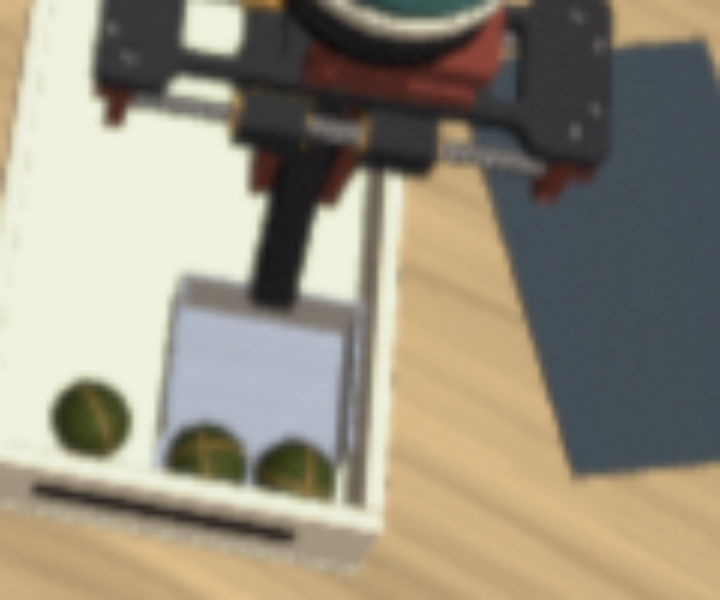

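```bash
python3 -m pendant '[{"linear":[0,0.0032,0.0019],"dr":[0.0524,0,0],"claw":-1},{"linear":[0,0.0032,0.0019],"dr":[0.0524,0,0],"claw":-1},{"linear":[0,0.0032,0.0019],"dr":[0.0524,0,0],"claw":-1},{"linear":[0,0.0032,0.0019],"dr":[0.0524,0,0],"claw":-1},{"linear":[0,0.0032,0.0019],"dr":[0.0524,0,0],"claw":-1},{"linear":[0,0.0032,0.0019],"dr":[0.0524,0,0],"claw":-1},{"linear":[0,0.0032,0.0019],"dr":[0.0524,0,0],"claw":-1},{"linear":[0,0.0032,0.0019],"dr":[0.0524,0,0],"claw":-1},{"linear":[0,0.0032,0.0019],"dr":[0.0524,0,0],"claw":-1},{"linear":[0,0,0],"dr":[0,0,0],"claw":-1},{"linear":[0,0,0],"dr":[0,0,0],"claw":-1},{"linear":[0,0,0],"dr":[0,0,0],"claw":-1},{"linear":[0,0,0],"dr":[0,0,0],"claw":-1}]'|grep -v rot;  python3 -c "
from h import *
scoopnow();st()
im,P=snap('scene','s11')
cv2.imwrite('pics/s11b.png',cv2.resize(im[230:330,330:450,::-1],(720,600)))"
```

```text
time: 21.0
tcp_pos: [0.5074, 0.2324, 0.057]
ft_force: [0.3, 0.6, -2.4]
opening: 0.018
scoop org [0.5983 0.268  0.0322] mouth [0.6358 0.2826 0.05  ] yaw 21.3 pitch -23.8 | caddy: org [0.0727 0.0323 0.0322] mouth [0.113  0.0323 0.05  ]
t 21.0 p [0.5074 0.2324 0.057 ] x [ 0.364 -0.932 -0.001] z [ 0.375  0.147 -0.915] F [ 0.3  0.6 -2.4] op 0.018 q [0.28 0.41 2.13 0.2  0.2  1.29]
```

View pics/s11b.png

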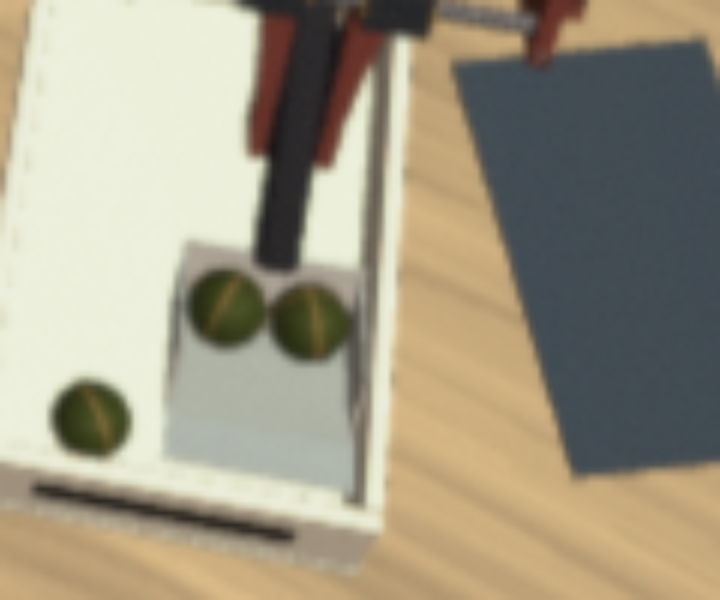

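Both balls are at the back of the pan (pixels (228,308) and (312,322) in the crop). Next: ease the tilt off j5's limit, lift, and locate the pot afresh.

```bash
cat >> h.py <<'E'
def pot(f):
    from scipy.optimize import least_squares
    d=np.load(f'pics/{f}.npz');P=d['P'];im=d['im'].astype(int)
    m=(im[...,2]>im[...,0]+25)&(im[...,2]>60)&(P[...,1]<.13)&(P[...,1]>-.16)&(P[...,0]>.4)&(P[...,0]<.8)&(P[...,2]>.078)&(P[...,2]<.092)
    q=P[m];c=np.median(q,0)
    s=least_squares(lambda p:np.hypot(q[:,0]-p[0],q[:,1]-p[1])-p[2],[c[0],c[1],.066],loss='soft_l1',f_scale=.002);print('pot',f,s.x.round(4),len(q));return s.x
E
python3 - <<'E'
from h import *
for f in('t4','t8','s8','s11'): pot(f)
snap('top','t12');p=pot('t12')
print('pitch first');a=goto(cad(.0727,.0323,.0322)+[0,0,.0],CY,-17)
b=goto(cad(.0727,.0323,.0322)+[0,0,.11],CY,-17,frm=a)
c=goto([.5987,-.009,.105],0,-17,(.044,0,0),frm=b)
pivot((.044,0,0),4)
E
```

```text
pot t4 [ 0.6062 -0.0103  0.0653] 367
pot t8 [ 0.6062 -0.0102  0.0652] 365
pot s8 [ 0.6105 -0.0084  0.0652] 402
pot s11 [ 0.6104 -0.0084  0.0651] 406
pot t12 [ 0.6062 -0.0102  0.0653] 361
pitch first
dr [-0.1172  0.0011  0.0002] n 0.9 | lin before turn [ 0.     -0.0084 -0.0088] after turn [ 0.0001 -0.0074 -0.0097] n 0.3
dr [0. 0. 0.] n 0.0 | lin before turn [ 0.     -0.0322 -0.1052] after turn [ 0.     -0.0322 -0.1052] n 2.6
dr [-0.      0.1087  0.3555] n 3.0 | lin before turn [0.2088 0.1419 0.009 ] after turn [0.2428 0.0606 0.0338] n 6.1
pivot lin [ 0.      -0.00463 -0.00846] dr [np.float64(-0.0698), 0, 0]
```

```bash
python3 -m pendant '[{"linear":[0,-0.0042,-0.0044],"dr":[-0.0586,0,0],"claw":-1},{"linear":[0,-0.0042,-0.0044],"dr":[-0.0586,0,0],"claw":-1},{"linear":[0,-0.003,-0.01],"dr":[0,0,0],"claw":-1},{"linear":[0,-0.0058,-0.019],"dr":[0,0,0],"claw":-1},{"linear":[0,-0.0058,-0.019],"dr":[0,0,0],"claw":-1},{"linear":[0,-0.0058,-0.019],"dr":[0,0,0],"claw":-1},{"linear":[0,-0.0058,-0.019],"dr":[0,0,0],"claw":-1},{"linear":[0,-0.0058,-0.019],"dr":[0,0,0],"claw":-1},{"linear":[0,0,0],"dr":[0,0,0],"claw":-1},{"linear":[0,0,0],"dr":[0,0,0],"claw":-1}]'|grep -v rot;  python3 -c "
from h import *
scoopnow();st()
goto([.598,-.009,.155],0,-17,(.044,0,0))
"
```

```text
time: 21.93
tcp_pos: [0.5109, 0.2338, 0.1786]
ft_force: [-0.3, -0.4, -2.2]
opening: 0.0176
scoop org [0.5985 0.2681 0.1426] mouth [0.6377 0.2834 0.1555] yaw 21.3 pitch -17.1 | caddy: org [0.0729 0.0323 0.1426] mouth [0.115  0.0323 0.1555]
t 21.93 p [0.5109 0.2338 0.1786] x [ 0.364 -0.932 -0.001] z [ 0.273  0.108 -0.956] F [-0.3 -0.4 -2.2] op 0.0176 q [0.29 0.22 1.9  0.04 0.73 1.46]
dr [-0.0013  0.1098  0.3556] n 3.0 | lin before turn [ 0.2084  0.1281 -0.0392] after turn [ 0.2428  0.047  -0.014 ] n 5.9
```

```bash
python3 -m pendant '[{"linear":[0,0,0],"dr":[0,0.022,0.0711],"claw":-1},{"linear":[0,0,0],"dr":[0,0.022,0.0711],"claw":-1},{"linear":[0,0,0],"dr":[0,0.022,0.0711],"claw":-1},{"linear":[0,0,0],"dr":[0,0.022,0.0711],"claw":-1},{"linear":[0,0,0],"dr":[0,0.022,0.0711],"claw":-1},{"linear":[0.0135,0.0026,-0.0008],"dr":[0,0,0],"claw":-1},{"linear":[0.027,0.0052,-0.0016],"dr":[0,0,0],"claw":-1},{"linear":[0.027,0.0052,-0.0016],"dr":[0,0,0],"claw":-1},{"linear":[0.027,0.0052,-0.0016],"dr":[0,0,0],"claw":-1},{"linear":[0.027,0.0052,-0.0016],"dr":[0,0,0],"claw":-1},{"linear":[0.027,0.0052,-0.0016],"dr":[0,0,0],"claw":-1},{"linear":[0.027,0.0052,-0.0016],"dr":[0,0,0],"claw":-1},{"linear":[0.027,0.0052,-0.0016],"dr":[0,0,0],"claw":-1},{"linear":[0.027,0.0052,-0.0016],"dr":[0,0,0],"claw":-1},{"linear":[0.0133,0.0026,-0.0008],"dr":[0,0,0],"claw":-1},{"linear":[0,0,0],"dr":[0,0,0],"claw":-1},{"linear":[0,0,0],"dr":[0,0,0],"claw":-1}]'|grep -v rot;  python3 -c "
from h import *
scoopnow();st()
a=goto([.598,-.009,.155],0,0,(.044,0,0))
pivot((.044,0,0),4)
goto([.598,-.009,.100],0,0,(.044,0,0),frm=a)
snap('top','t13');pot('t13');snap('scene','s13');pot('s13')
"
```

```text
time: 23.35
tcp_pos: [0.4597, -0.0099, 0.1764]
ft_force: [0.4, -0.2, -2.6]
opening: 0.0174
scoop org [ 0.5535 -0.0101  0.1399] mouth [ 0.5957 -0.0102  0.1526] yaw -0.1 pitch -16.7 | caddy: org [-0.07   -0.2106  0.1399] mouth [-0.0308 -0.226   0.1526]
t 23.35 p [ 0.4597 -0.0099  0.1764] x [-0.003 -1.     0.   ] z [ 0.288 -0.001 -0.958] F [ 0.4 -0.2 -2.6] op 0.0174 q [-0.23  0.07  2.09  0.1   0.7   1.28]
dr [-0.2922 -0.0005 -0.0025] n 2.3 | lin before turn [-0.0009 -0.026  -0.0346] after turn [-0.0009 -0.0149 -0.0406] n 1.0
pivot lin [ 0.      -0.00463 -0.00846] dr [np.float64(-0.0698), 0, 0]
dr [0. 0. 0.] n 0.0 | lin before turn [0.    0.    0.055] after turn [0.    0.    0.055] n 1.3
pot t13 [ 0.6064 -0.0102  0.0652] 273
pot s13 [ 0.6107 -0.0085  0.0651] 348
```

```bash
python3 -m pendant '[{"linear":[0,-0.0046,-0.0085],"dr":[-0.0698,0,0],"claw":-1},{"linear":[0,-0.0046,-0.0085],"dr":[-0.0698,0,0],"claw":-1},{"linear":[0,-0.0046,-0.0085],"dr":[-0.0698,0,0],"claw":-1},{"linear":[0,-0.0046,-0.0085],"dr":[-0.0698,0,0],"claw":-1},{"linear":[0,0.005,0.018],"dr":[0,0,0],"claw":-1},{"linear":[0,0.005,0.018],"dr":[0,0,0],"claw":-1},{"linear":[0,0.005,0.018],"dr":[0,0,0],"claw":-1},{"linear":[0,0,0],"dr":[0,0,0],"claw":-1},{"linear":[0,0,0],"dr":[0,0,0],"claw":-1}]'|grep -v rot;  python3 -c "
from h import *
scoopnow();st()"
```

```text
time: 24.2
tcp_pos: [0.4572, -0.0082, 0.1594]
ft_force: [0.3, -0.6, -3.0]
opening: 0.0179
scoop org [ 0.5374 -0.0081  0.0984] mouth [ 0.5814 -0.008   0.099 ] yaw 0.1 pitch -0.7 | caddy: org [-0.0844 -0.2028  0.0984] mouth [-0.0434 -0.2187  0.099 ]
t 24.2 p [ 0.4572 -0.0082  0.1594] x [ 0.002 -1.     0.   ] z [ 0.013 -0.    -1.   ] F [ 0.3 -0.6 -3. ] op 0.0179 q [-0.17  0.22  1.9   0.    1.01  1.4 ]
```

```bash
python3 -m pendant '[{"linear":[0,-0.0046,-0.0085],"dr":[-0.0698,0,0],"claw":-1},{"linear":[0,-0.0046,-0.0085],"dr":[-0.0698,0,0],"claw":-1},{"linear":[0,-0.0046,-0.0085],"dr":[-0.0698,0,0],"claw":-1},{"linear":[0,-0.0046,-0.0085],"dr":[-0.0698,0,0],"claw":-1},{"linear":[0,-0.0046,-0.0085],"dr":[-0.0698,0,0],"claw":-1},{"linear":[0,-0.0046,-0.0085],"dr":[-0.0698,0,0],"claw":-1},{"linear":[0,-0.0046,-0.0085],"dr":[-0.0698,0,0],"claw":-1},{"linear":[0,-0.0046,-0.0085],"dr":[-0.0698,0,0],"claw":-1},{"linear":[0,-0.0046,-0.0085],"dr":[-0.0698,0,0],"claw":-1},{"linear":[0,0,0],"dr":[0,0,0],"claw":-1},{"linear":[0,0,0],"dr":[0,0,0],"claw":-1},{"linear":[0,0,0],"dr":[0,0,0],"claw":-1},{"linear":[0,0,0],"dr":[0,0,0],"claw":-1}]'|grep -v rot;  python3 -c "
from h import *
scoopnow();st()
im,P=snap('scene','s14');cv2.imwrite('pics/s14b.png',cv2.resize(im[180:320,220:420,::-1],(800,560)))"
```

```text
time: 25.28
tcp_pos: [0.5166, -0.009, 0.2231]
ft_force: [0.9, 0.4, -2.3]
opening: 0.0177
scoop org [ 0.5461 -0.0091  0.1268] mouth [ 0.5821 -0.0091  0.1015] yaw -0.0 pitch 35.0 | caddy: org [-0.0766 -0.2069  0.1268] mouth [-0.043  -0.22    0.1015]
t 25.28 p [ 0.5166 -0.009   0.2231] x [ 0.    -1.     0.001] z [-0.573 -0.001 -0.819] F [ 0.9  0.4 -2.3] op 0.0177 q [-0.11  0.61  1.25 -0.06  1.89  1.46]
```

View pics/s14b.png

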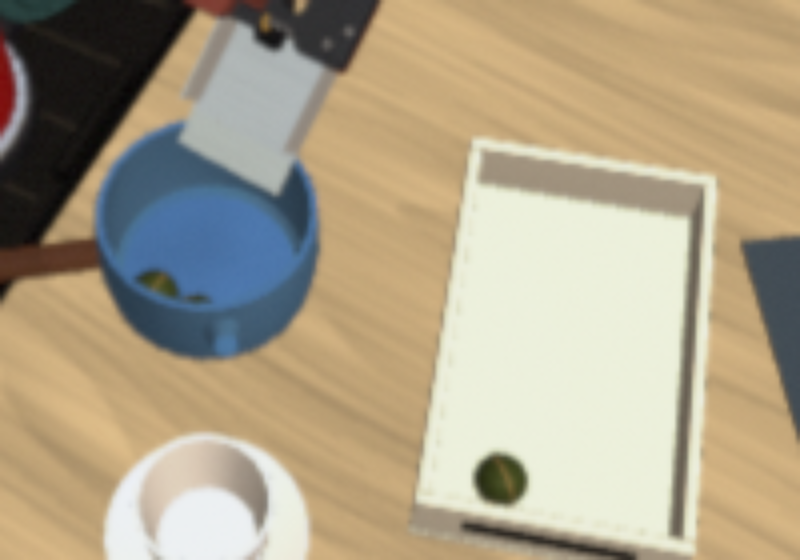

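Both balls are in the pot. The third is still in the caddy, at (500,478) in the crop.

```bash
python3 -m pendant '[{"linear":[0,0.0143,-0.0205],"dr":[0,0,0],"claw":-1},{"linear":[0,0.0143,-0.0205],"dr":[0,0,0],"claw":-1},{"linear":[0,0.0046,0.0085],"dr":[0.07,0,0],"claw":-1},{"linear":[0,0.0046,0.0085],"dr":[0.07,0,0],"claw":-1},{"linear":[0,0.0046,0.0085],"dr":[0.07,0,0],"claw":-1},{"linear":[0,0.0046,0.0085],"dr":[0.07,0,0],"claw":-1},{"linear":[0,0.0046,0.0085],"dr":[0.07,0,0],"claw":-1},{"linear":[0,0.0046,0.0085],"dr":[0.07,0,0],"claw":-1},{"linear":[0,0.0046,0.0085],"dr":[0.07,0,0],"claw":-1},{"linear":[0,0.0046,0.0085],"dr":[0.07,0,0],"claw":-1},{"linear":[0,0,0],"dr":[0,0,0],"claw":-1},{"linear":[0,0,0],"dr":[0,0,0],"claw":-1}]'|grep -v rot;  python3 -c "
from h import *
scoopnow();st()
a=goto(cad(-.025,-.033,.13),CY,3)
P=np.load('pics/s14.npz')['P'];im=np.load('pics/s14.npz')['im']
q=P[(np.hypot(P[...,0]-.64,P[...,1]-.215)<.04)&(im.max(2)<90)];c=(q[:,:2].mean(0)-CC);t=np.radians(CY);print('tea',c@[np.cos(t),np.sin(t)],c@[-np.sin(t),np.cos(t)],len(q))
"
```

```text
time: 26.33
tcp_pos: [0.4569, -0.0091, 0.2235]
ft_force: [0.5, 0.2, -2.7]
opening: 0.0177
scoop org [ 0.5328 -0.0092  0.1572] mouth [ 0.5768 -0.0092  0.1549] yaw -0.0 pitch 3.1 | caddy: org [-0.089  -0.2022  0.1572] mouth [-0.0481 -0.2181  0.1549]
t 26.33 p [ 0.4569 -0.0091  0.2235] x [-0.    -1.     0.001] z [-0.054 -0.001 -0.999] F [ 0.5  0.2 -2.7] op 0.0177 q [-0.16  0.18  1.76 -0.01  1.25  1.41]
dr [ 0.002   0.0191 -0.3718] n 3.0 | lin before turn [-0.1532 -0.0046  0.0271] after turn [-0.1415 -0.06    0.0243] n 3.7
tea 0.1030694327823902 -0.03093753747897678 123
```

```bash
python3 -m pendant '[{"linear":[0,0,0],"dr":[0.0005,0.0048,-0.093],"claw":-1},{"linear":[0,0,0],"dr":[0.0005,0.0048,-0.093],"claw":-1},{"linear":[0,0,0],"dr":[0.0005,0.0048,-0.093],"claw":-1},{"linear":[0,0,0],"dr":[0.0005,0.0048,-0.093],"claw":-1},{"linear":[-0.0236,-0.01,0],"dr":[0,0,0],"claw":-1},{"linear":[-0.0236,-0.01,0],"dr":[0,0,0],"claw":-1},{"linear":[-0.0236,-0.01,0],"dr":[0,0,0],"claw":-1},{"linear":[-0.0236,-0.01,0],"dr":[0,0,0],"claw":-1},{"linear":[-0.0236,-0.01,0],"dr":[0,0,0],"claw":-1},{"linear":[-0.0236,-0.01,0],"dr":[0,0,0],"claw":-1},{"linear":[0,0,0.024],"dr":[0,0,0],"claw":-1},{"linear":[0,0,0],"dr":[0,0,0],"claw":-1},{"linear":[0,0,0],"dr":[0,0,0],"claw":-1}]'|grep -v rot;  python3 -c "
from h import *
scoopnow();st()
a=goto(cad(-.025,-.033,.0123),CY,3)
"
```

```text
time: 27.42
tcp_pos: [0.4623, 0.1441, 0.1952]
ft_force: [-0.6, 0.1, -2.0]
opening: 0.0176
scoop org [0.533  0.1717 0.129 ] mouth [0.5739 0.1878 0.1266] yaw 21.4 pitch 3.1 | caddy: org [-0.0231 -0.0337  0.129 ] mouth [ 0.0208 -0.0336  0.1266]
t 27.42 p [0.4623 0.1441 0.1952] x [ 0.365 -0.931  0.   ] z [-0.051 -0.02  -0.999] F [-0.6  0.1 -2. ] op 0.0176 q [ 0.17  0.25  1.75 -0.01  1.2   1.37]
dr [ 0.0021 -0.0005  0.0017] n 0.0 | lin before turn [-0.0008 -0.0044  0.1168] after turn [-0.0008 -0.0041  0.1168] n 2.8
```

```bash
python3 -m pendant '[{"linear":[-0.0008,-0.0014,0.03],"dr":[0.002,0,0.0017],"claw":-1},{"linear":[0,-0.0014,0.03],"dr":[0,0,0],"claw":-1},{"linear":[0,-0.0014,0.027],"dr":[0,0,0],"claw":-1},{"linear":[0,0,0.02],"dr":[0,0,0],"claw":-1},{"linear":[0,0,0.01],"dr":[0,0,0],"claw":-1},{"linear":[0,0,0],"dr":[0,0,0],"claw":-1},{"linear":[0,0,0],"dr":[0,0,0],"claw":-1},{"linear":[0,0,0.001],"dr":[0,0,0],"claw":-1},{"linear":[0,0,0],"dr":[0,0,0],"claw":-1}]'|grep -v rot; for k in 1 2; do python3 -m pendant '[{"linear":[0,0,0.0015],"dr":[0,0,0],"claw":-1},{"linear":[0,0,0],"dr":[0,0,0],"claw":-1},{"linear":[0,0,0],"dr":[0,0,0],"claw":-1}]'|grep -v rot; done; python3 -c "
from h import *
scoopnow()
"
```

```text
time: 28.17
tcp_pos: [0.4619, 0.1441, 0.0788]
ft_force: [0.5, 0.2, -2.8]
opening: 0.0176
time: 28.42
tcp_pos: [0.4606, 0.144, 0.0765]
ft_force: [-0.9, 0.1, -1.6]
opening: 0.0176
time: 28.67
tcp_pos: [0.4602, 0.144, 0.0745]
ft_force: [0.6, 0.2, -1.8]
opening: 0.0178
scoop org [0.5312 0.1716 0.0086] mouth [0.5722 0.1875 0.0064] yaw 21.3 pitch 2.8 | caddy: org [-0.0248 -0.0332  0.0086] mouth [ 0.0191 -0.0332  0.0064]
```

Near the floor; the last ~1.3 mm first, then the push to the wall.

```bash
python3 -m pendant '[{"linear":[0,0,0.0016],"dr":[0,0,0],"claw":-1},{"linear":[0,0,0],"dr":[0,0,0],"claw":-1},{"linear":[0,-0.006,-0.0003],"dr":[0,0,0],"claw":-1},{"linear":[0,-0.006,-0.0003],"dr":[0,0,0],"claw":-1},{"linear":[0,-0.006,-0.0003],"dr":[0,0,0],"claw":-1},{"linear":[0,-0.006,-0.0003],"dr":[0,0,0],"claw":-1},{"linear":[0,-0.006,-0.0003],"dr":[0,0,0],"claw":-1},{"linear":[0,-0.006,-0.0003],"dr":[0,0,0],"claw":-1},{"linear":[0,-0.006,-0.0003],"dr":[0,0,0],"claw":-1},{"linear":[0,-0.006,-0.0003],"dr":[0,0,0],"claw":-1},{"linear":[0,-0.006,-0.0003],"dr":[0,0,0],"claw":-1},{"linear":[0,-0.006,-0.0003],"dr":[0,0,0],"claw":-1},{"linear":[0,-0.006,-0.0003],"dr":[0,0,0],"claw":-1}]'|grep -v rot; python3 -m pendant '[{"linear":[0,-0.005,-0.0003],"dr":[0,0,0],"claw":-1},{"linear":[0,-0.005,-0.0003],"dr":[0,0,0],"claw":-1},{"linear":[0,-0.005,-0.0003],"dr":[0,0,0],"claw":-1},{"linear":[0,-0.005,-0.0003],"dr":[0,0,0],"claw":-1},{"linear":[0,-0.005,-0.0003],"dr":[0,0,0],"claw":-1},{"linear":[0,-0.004,-0.0003],"dr":[0,0,0],"claw":-1},{"linear":[0,-0.002,0],"dr":[0,0,0],"claw":-1},{"linear":[0,0,0],"dr":[0,0,0],"claw":-1}]'|grep -v rot;  python3 -c "
from h import *
scoopnow()
im,P=snap('scene','s15')
cv2.imwrite('pics/s15b.png',cv2.resize(im[230:330,330:450,::-1],(720,600)))"
```

```text
time: 29.75
tcp_pos: [0.5192, 0.1672, 0.0723]
ft_force: [-7.8, -4.3, -3.3]
opening: 0.0176
time: 30.42
tcp_pos: [0.5495, 0.1788, 0.0729]
ft_force: [-2.7, -1.2, -1.3]
opening: 0.0182
scoop org [0.6203 0.2063 0.0068] mouth [0.6613 0.2222 0.0045] yaw 21.3 pitch 3.0 | caddy: org [ 0.0708 -0.0332  0.0068] mouth [ 0.1148 -0.0332  0.0045]
```

```bash
python3 -m pendant '[{"linear":[0,0.0032,0.0019],"dr":[0.0524,0,0],"claw":-1},{"linear":[0,0.0032,0.0019],"dr":[0.0524,0,0],"claw":-1},{"linear":[0,0.0032,0.0019],"dr":[0.0524,0,0],"claw":-1},{"linear":[0,0.0032,0.0019],"dr":[0.0524,0,0],"claw":-1},{"linear":[0,0.0032,0.0019],"dr":[0.0524,0,0],"claw":-1},{"linear":[0,0.0032,0.0019],"dr":[0.0524,0,0],"claw":-1},{"linear":[0,0.0032,0.0019],"dr":[0.0524,0,0],"claw":-1},{"linear":[0,0,0],"dr":[0,0,0],"claw":-1},{"linear":[0,0,0],"dr":[0,0,0],"claw":-1},{"linear":[0,0,0],"dr":[0,0,0],"claw":-1},{"linear":[0,0,0],"dr":[0,0,0],"claw":-1},{"linear":[0,0,0],"dr":[0,0,0],"claw":-1}]'|grep -v rot;  python3 -c "
from h import *
o,S=scoopnow();st()
im,P=snap('scene','s16')
q=P[(im.max(2)<90)&(im[...,1]>im[...,2].astype(int)+8)&(np.hypot(P[...,0]-.6,P[...,1]-.21)<.13)]
print('dark pts in scoop frame',len(q),np.median((q-o)@S,0).round(3))
b=cv2.resize(im[230:330,330:450,::-1],(480,400)); a=cv2.resize(cv2.imread('pics/s15.png')[230:330,330:450],(310,400));cv2.imwrite('pics/s16b.png',cv2.hconcat([a,b]))"
```

```text
time: 31.47
tcp_pos: [0.5332, 0.172, 0.0584]
ft_force: [-0.3, -0.1, -1.9]
opening: 0.0177
scoop org [0.6216 0.2064 0.0244] mouth [0.6606 0.2216 0.0382] yaw 21.3 pitch -18.3 | caddy: org [ 0.0721 -0.0336  0.0244] mouth [ 0.1138 -0.0336  0.0382]
t 31.47 p [0.5332 0.172  0.0584] x [ 0.363 -0.932  0.001] z [ 0.293  0.113 -0.949] F [-0.3 -0.1 -1.9] op 0.0177 q [0.14 0.41 2.04 0.19 0.39 1.17]
dark pts in scoop frame 219 [-0.026  0.001  0.037]
```

The tea's points sit at scoop-frame x=-26 mm, z=37 mm, so the ball is at the back of the pan. Lift and carry it.

```bash
python3 -m pendant '[{"linear":[0,-0.003,-0.01],"dr":[0,0,0],"claw":-1},{"linear":[0,-0.0062,-0.019],"dr":[0,0,0],"claw":-1},{"linear":[0,-0.0062,-0.019],"dr":[0,0,0],"claw":-1},{"linear":[0,-0.0062,-0.019],"dr":[0,0,0],"claw":-1},{"linear":[0,-0.0062,-0.019],"dr":[0,0,0],"claw":-1},{"linear":[0,-0.0062,-0.019],"dr":[0,0,0],"claw":-1},{"linear":[0,-0.003,-0.01],"dr":[0,0,0],"claw":-1},{"linear":[0,0,0],"dr":[0,0,0],"claw":-1},{"linear":[0,0,0],"dr":[0,0,0],"claw":-1}]'|grep -v rot;  python3 -c "
from h import *
scoopnow()
for n in('top','scene'): snap(n,n+'17');pot(n+'17')
goto([.580,-.009,.155],0,-17,(.044,0,0))
"
```

```text
time: 32.27
tcp_pos: [0.5313, 0.1715, 0.1791]
ft_force: [-0.2, -0.2, -3.3]
opening: 0.0178
scoop org [0.6197 0.2059 0.1451] mouth [0.6586 0.221  0.1589] yaw 21.3 pitch -18.3 | caddy: org [ 0.07   -0.0333  0.1451] mouth [ 0.1118 -0.0334  0.1589]
pot top17 [ 0.5829 -0.0163  0.0652] 351
pot scene17 [ 0.5871 -0.0146  0.0652] 390
dr [-0.0189  0.1116  0.3538] n 3.0 | lin before turn [ 0.1368  0.1382 -0.0459] after turn [ 0.1803  0.0821 -0.0259] n 4.8
```

The pot was knocked about 24 mm towards the robot, to (0.585, -0.0155). I'll aim at its new place.

```bash
python3 - <<'E'
from h import *
goto([.562,-.0155,.155],0,-18,(.044,0,0))
E
```

```text
dr [-0.0017  0.1146  0.3528] n 3.0 | lin before turn [ 0.1362  0.1575 -0.0497] after turn [ 0.1868  0.0999 -0.0307] n 5.1
```

```bash
python3 -m pendant '[{"linear":[0,0,0],"dr":[0,0.0229,0.0706],"claw":-1},{"linear":[0,0,0],"dr":[0,0.0229,0.0706],"claw":-1},{"linear":[0,0,0],"dr":[0,0.0229,0.0706],"claw":-1},{"linear":[0,0,0],"dr":[0,0.0229,0.0706],"claw":-1},{"linear":[0,0,0],"dr":[0,0.0229,0.0706],"claw":-1},{"linear":[0.013,0.007,-0.002],"dr":[0,0,0],"claw":-1},{"linear":[0.023,0.0124,-0.0038],"dr":[0,0,0],"claw":-1},{"linear":[0.023,0.0124,-0.0038],"dr":[0,0,0],"claw":-1},{"linear":[0.023,0.0124,-0.0038],"dr":[0,0,0],"claw":-1},{"linear":[0.023,0.0124,-0.0038],"dr":[0,0,0],"claw":-1},{"linear":[0.023,0.0124,-0.0038],"dr":[0,0,0],"claw":-1},{"linear":[0.023,0.0124,-0.0038],"dr":[0,0,0],"claw":-1},{"linear":[0.023,0.0124,-0.0038],"dr":[0,0,0],"claw":-1},{"linear":[0.0128,0.006,-0.002],"dr":[0,0,0],"claw":-1},{"linear":[0,0,0],"dr":[0,0,0],"claw":-1},{"linear":[0,0,0],"dr":[0,0,0],"claw":-1}]'|grep -v rot; python3 -m pendant '[{"linear":[0,-0.0046,-0.0085],"dr":[-0.0698,0,0],"claw":-1},{"linear":[0,-0.0046,-0.0085],"dr":[-0.0698,0,0],"claw":-1},{"linear":[0,-0.0046,-0.0085],"dr":[-0.0698,0,0],"claw":-1},{"linear":[0,-0.0046,-0.0085],"dr":[-0.0698,0,0],"claw":-1},{"linear":[0,0,0.017],"dr":[0,0,0],"claw":-1},{"linear":[0,0,0.017],"dr":[0,0,0],"claw":-1},{"linear":[0,0,0.017],"dr":[0,0,0],"claw":-1},{"linear":[0,0,0],"dr":[0,0,0],"claw":-1},{"linear":[0,0,0],"dr":[0,0,0],"claw":-1}]'|grep -v rot; python3 -c "
from h import *
o,S=scoopnow();st()
im,P=snap('scene','s18');pot('s18')
q=P[(im.max(2)<90)&(im[...,1]>im[...,2].astype(int)+8)];w=(q-o)@S;w=w[(abs(w[:,0])<.05)&(abs(w[:,1])<.04)&(w[:,2]>0)&(w[:,2]<.06)];print(len(w),np.median(w,0).round(3))
"
```

```text
time: 33.7
tcp_pos: [0.4256, -0.0159, 0.1754]
ft_force: [-1.1, -0.4, -2.6]
opening: 0.018
time: 34.45
tcp_pos: [0.4385, -0.0144, 0.1613]
ft_force: [0.1, -0.3, -2.2]
opening: 0.0176
scoop org [ 0.52   -0.0142  0.1022] mouth [ 0.564  -0.0142  0.1037] yaw 0.0 pitch -2.0 | caddy: org [-0.1028 -0.2022  0.1022] mouth [-0.0618 -0.2182  0.1037]
t 34.45 p [ 0.4385 -0.0144  0.1613] x [ 0.001 -1.    -0.001] z [ 0.036  0.001 -0.999] F [ 0.1 -0.3 -2.2] op 0.0176 q [-0.2   0.18  1.95  0.01  0.98  1.37]
pot s18 [ 0.5874 -0.0144  0.065 ] 311
109 [ 0.007 -0.013  0.035]
```

```bash
python3 -m pendant '[{"linear":[0,-0.0046,-0.0085],"dr":[-0.0698,0,0],"claw":-1},{"linear":[0,-0.0046,-0.0085],"dr":[-0.0698,0,0],"claw":-1},{"linear":[0,-0.0046,-0.0085],"dr":[-0.0698,0,0],"claw":-1},{"linear":[0,-0.0046,-0.0085],"dr":[-0.0698,0,0],"claw":-1},{"linear":[0,-0.0046,-0.0085],"dr":[-0.0698,0,0],"claw":-1},{"linear":[0,-0.0046,-0.0085],"dr":[-0.0698,0,0],"claw":-1},{"linear":[0,-0.0046,-0.0085],"dr":[-0.0698,0,0],"claw":-1},{"linear":[0,-0.0046,-0.0085],"dr":[-0.0698,0,0],"claw":-1},{"linear":[0,-0.0046,-0.0085],"dr":[-0.0698,0,0],"claw":-1},{"linear":[0,0,0],"dr":[0,0,0],"claw":-1},{"linear":[0,0,0],"dr":[0,0,0],"claw":-1},{"linear":[0,0,0],"dr":[0,0,0],"claw":-1}]'|grep -v rot;  python3 -m pendant '[{"linear":[0,0.0143,-0.0205],"dr":[0,0,0],"claw":-1},{"linear":[0,0.0143,-0.0205],"dr":[0,0,0],"claw":-1},{"linear":[0,0.0046,0.0085],"dr":[0.07,0,0],"claw":-1},{"linear":[0,0.0046,0.0085],"dr":[0.07,0,0],"claw":-1},{"linear":[0,0.0046,0.0085],"dr":[0.07,0,0],"claw":-1},{"linear":[0,0.0046,0.0085],"dr":[0.07,0,0],"claw":-1},{"linear":[0,0.0046,0.0085],"dr":[0.07,0,0],"claw":-1},{"linear":[0,0.0046,0.0085],"dr":[0.07,0,0],"claw":-1},{"linear":[0,0.0046,0.0085],"dr":[0.07,0,0],"claw":-1},{"linear":[0,0.0046,0.0085],"dr":[0.07,0,0],"claw":-1},{"linear":[0,0,0],"dr":[0,0,0],"claw":-1},{"linear":[0,0,0],"dr":[0,0,0],"claw":-1}]'|grep -v rot; python3 -c "
from h import *
o,S=scoopnow();st()
im,P=snap('scene','s19');pot('s19')
cv2.imwrite('pics/s19b.png',cv2.resize(im[180:320,220:480,::-1],(780,420)))
f=(bot.get_obs()['tcp_pos'],R.from_rotvec(bot.get_obs()['ee_rot']))
goto([.4505,.3855,.13],38,0,frm=f)
"
```

```text
time: 35.5
tcp_pos: [0.4966, -0.0152, 0.226]
ft_force: [-0.1, -0.1, -3.0]
opening: 0.0171
time: 36.5
tcp_pos: [0.4362, -0.0151, 0.2256]
ft_force: [-0.8, 0.0, -2.0]
opening: 0.0172
scoop org [ 0.5137 -0.0151  0.1612] mouth [ 0.5577 -0.0152  0.1598] yaw -0.0 pitch 1.7 | caddy: org [-0.109  -0.2007  0.1612] mouth [-0.068  -0.2168  0.1598]
t 36.5 p [ 0.4362 -0.0151  0.2256] x [-0.001 -1.    -0.001] z [-0.03   0.001 -1.   ] F [-0.8  0.  -2. ] op 0.0172 q [-0.19  0.13  1.82 -0.01  1.22  1.38]
pot s19 [ 0.5872 -0.0146  0.0652] 390
dr [ 0.0277  0.01   -0.6638] n 5.3 | lin before turn [-0.352   0.0497  0.0355] after turn [-0.3086 -0.177   0.034 ] n 8.6
```

View pics/s19b.png

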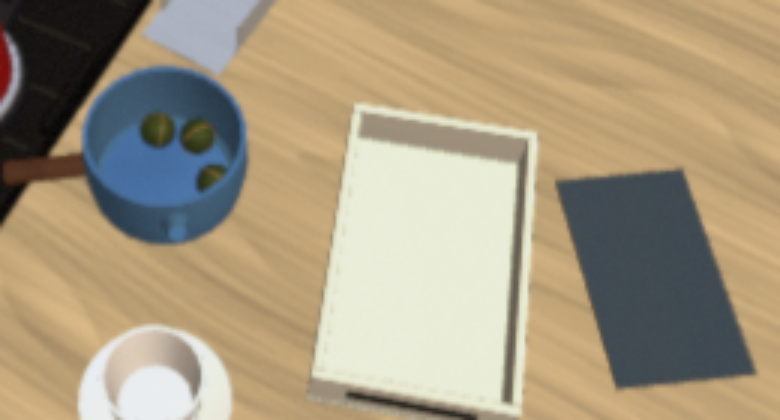

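All three balls are in the pot and the caddy is empty. Returning the scoop to the mat.

```bash
python3 -m pendant '[{"linear":[0,0,0],"dr":[0.004,0.0014,-0.0948],"claw":-1},{"linear":[0,0,0],"dr":[0.004,0.0014,-0.0948],"claw":-1},{"linear":[0,0,0],"dr":[0.004,0.0014,-0.0948],"claw":-1},{"linear":[0,0,0],"dr":[0.004,0.0014,-0.0948],"claw":-1},{"linear":[0,0,0],"dr":[0.004,0.0014,-0.0948],"claw":-1},{"linear":[0,0,0],"dr":[0.004,0.0014,-0.0948],"claw":-1},{"linear":[0,0,0],"dr":[0.004,0.0014,-0.0948],"claw":-1},{"linear":[-0.031,-0.0177,0],"dr":[0,0,0],"claw":-1},{"linear":[-0.031,-0.0177,0],"dr":[0,0,0],"claw":-1},{"linear":[-0.031,-0.0177,0],"dr":[0,0,0],"claw":-1},{"linear":[-0.031,-0.0177,0],"dr":[0,0,0],"claw":-1},{"linear":[-0.031,-0.0177,0],"dr":[0,0,0],"claw":-1},{"linear":[-0.031,-0.0177,0],"dr":[0,0,0],"claw":-1},{"linear":[-0.031,-0.0177,0],"dr":[0,0,0],"claw":-1},{"linear":[-0.031,-0.0177,0],"dr":[0,0,0],"claw":-1},{"linear":[-0.031,-0.0177,0],"dr":[0,0,0],"claw":-1},{"linear":[-0.031,-0.0177,0.034],"dr":[0,0,0],"claw":-1},{"linear":[0,0,0],"dr":[0,0,0],"claw":-1},{"linear":[0,0,0],"dr":[0,0,0],"claw":-1}]'|grep -v rot; python3 -c "
from h import *
o,S=scoopnow();st()
goto([.4505,.3855,.012],38,0)
"
```

```text
time: 38.13
tcp_pos: [0.388, 0.3342, 0.1952]
ft_force: [-0.1, -1.0, -2.4]
opening: 0.0181
scoop org [0.4503 0.3832 0.133 ] mouth [0.4848 0.4104 0.1329] yaw 38.2 pitch 0.2 | caddy: org [-0.0234  0.1934  0.133 ] mouth [0.0187 0.2062 0.1329]
t 38.13 p [0.388  0.3342 0.1952] x [ 0.618 -0.786 -0.001] z [-0.003 -0.001 -1.   ] F [-0.1 -1.  -2.4] op 0.0181 q [0.58 0.26 1.73 0.   1.15 1.48]
dr [0.003  0.0009 0.0035] n 0.0 | lin before turn [-0.0019 -0.0018  0.1212] after turn [-0.002  -0.0014  0.1212] n 2.9
```

```bash
python3 -m pendant '[{"linear":[-0.002,-0.0014,0.03],"dr":[0.003,0,0.0035],"claw":-1},{"linear":[0,0,0.03],"dr":[0,0,0],"claw":-1},{"linear":[0,0,0.03],"dr":[0,0,0],"claw":-1},{"linear":[0,0,0.02],"dr":[0,0,0],"claw":-1},{"linear":[0,0,0.01],"dr":[0,0,0],"claw":-1},{"linear":[0,0,0],"dr":[0,0,0],"claw":-1},{"linear":[0,0,0],"dr":[0,0,0],"claw":-1},{"linear":[0,0,0],"dr":[0,0,0],"claw":-1}]'|grep -v rot; for k in 1 2 3; do python3 -m pendant '[{"linear":[0,0,0.002],"dr":[0,0,0],"claw":-1},{"linear":[0,0,0],"dr":[0,0,0],"claw":-1},{"linear":[0,0,0],"dr":[0,0,0],"claw":-1}]'|grep -v rot; done; python3 -c "
from h import *
scoopnow()
"
```

```text
time: 38.8
tcp_pos: [0.3897, 0.3357, 0.0778]
ft_force: [0.8, 0.4, -1.7]
opening: 0.0179
time: 39.05
tcp_pos: [0.3885, 0.3354, 0.0752]
ft_force: [0.0, 0.1, -1.8]
opening: 0.0176
time: 39.3
tcp_pos: [0.3879, 0.335, 0.0723]
ft_force: [-0.3, 0.4, -2.3]
opening: 0.0178
time: 39.55
tcp_pos: [0.3879, 0.335, 0.0701]
ft_force: [0.6, -0.0, -2.2]
opening: 0.0177
scoop org [0.4507 0.3838 0.0083] mouth [0.4854 0.4108 0.0084] yaw 37.8 pitch -0.1 | caddy: org [-0.0228  0.1938  0.0083] mouth [0.0194 0.2063 0.0084]
```

```bash
for k in 1 2 3; do python3 -m pendant '[{"linear":[0,0,0.0015],"dr":[0,0,0],"claw":-1},{"linear":[0,0,0],"dr":[0,0,0],"claw":-1},{"linear":[0,0,0],"dr":[0,0,0],"claw":-1}]'|grep -v rot; done; python3 -c "
from h import *
scoopnow()
"
```

```text
time: 39.8
tcp_pos: [0.3879, 0.335, 0.0687]
ft_force: [-0.6, -0.9, -2.5]
opening: 0.0178
time: 40.05
tcp_pos: [0.388, 0.3351, 0.0672]
ft_force: [0.4, 0.3, -2.1]
opening: 0.0176
time: 40.3
tcp_pos: [0.388, 0.335, 0.0657]
ft_force: [-0.6, -0.4, -2.8]
opening: 0.0176
scoop org [0.4508 0.3839 0.0039] mouth [0.4855 0.4108 0.004 ] yaw 37.8 pitch -0.2 | caddy: org [-0.0227  0.1938  0.0039] mouth [0.0195 0.2063 0.004 ]
```

```bash
python3 -m pendant '[{"linear":[0,0,0.001],"dr":[0,0,0],"claw":-1},{"linear":[0,0,0],"dr":[0,0,0],"claw":-1},{"linear":[0,0,0],"dr":[0,0,0],"claw":-1}]'|grep ft; python3 -m pendant '[{"linear":[0,0,0.001],"dr":[0,0,0],"claw":-1},{"linear":[0,0,0],"dr":[0,0,0],"claw":-1},{"linear":[0,0,0],"dr":[0,0,0],"claw":-1}]'|grep -v rot; python3 -c "
from h import *
scoopnow()
"
```

```text
ft_force: [-0.3, -0.3, -2.7]
time: 40.8
tcp_pos: [0.388, 0.3351, 0.0637]
ft_force: [-0.7, -1.1, -2.3]
opening: 0.0176
scoop org [0.4508 0.3839 0.002 ] mouth [0.4856 0.4109 0.0021] yaw 37.8 pitch -0.2 | caddy: org [-0.0226  0.1938  0.002 ] mouth [0.0196 0.2063 0.0021]
```

There's still no contact 2 mm below where I expected it. I'll measure how the scoop lies in the grip from the pan's cloud.

```bash
python3 - <<'E'
from h import *
o,S=scoopnow()
im,P=snap('scene','s20')
w=(P-o)@S
m=(abs(w[...,0])<.045)&(abs(w[...,1])<.026)&(abs(w[...,2])<.03)
for x in np.arange(-.035,.07,.01):
    k=(abs(w[...,0]-x)<.005)&(abs(w[...,1])<.026)&(abs(w[...,2])<.03); print(round(x,3),k.sum(),'world z',np.nanmedian(P[k][:,2]).round(4), im[k].mean(0).round())
mat=(np.abs(w[...,1])>.042)&(np.abs(w[...,1])<.05)&(abs(w[...,0])<.04);print('mat z',np.nanmedian(P[mat][:,2]))
cv2.imwrite('pics/s20b.png',cv2.resize(im[190:310,380:520,::-1],(700,600)))
E
```

```text
scoop org [0.4508 0.3839 0.002 ] mouth [0.4856 0.4109 0.0021] yaw 37.8 pitch -0.2 | caddy: org [-0.0226  0.1938  0.002 ] mouth [0.0196 0.2063 0.0021]
-0.035 89 world z 0.0093 [160. 162. 166.]
-0.025 69 world z 0.0088 [165. 171. 180.]
-0.015 70 world z 0.0092 [167. 173. 182.]
-0.005 73 world z 0.0093 [167. 172. 181.]
0.005 77 world z 0.01 [166. 172. 181.]
0.015 74 world z 0.0104 [166. 172. 181.]
0.025 87 world z 0.0102 [167. 173. 183.]
0.035 81 world z 0.0107 [166. 173. 184.]
0.045 99 world z 0.0068 [113. 120. 128.]
0.055 85 world z 0.0051 [62. 72. 79.]
0.065 83 world z 0.0053 [62. 72. 79.]
mat z 0.4204290382975588
```

View pics/s20b.png

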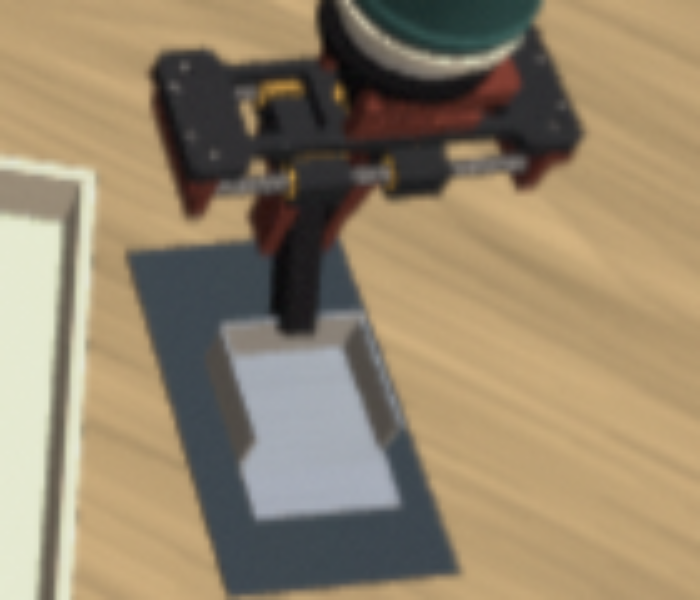

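The pan sits about 1 mm up, with the mouth raised about 1.5° in the grip. I'll level it, lower to contact and release.

```bash
python3 -m pendant '[{"linear":[0,-0.0014,-0.0008],"dr":[-0.023,0,0],"claw":-1},{"linear":[0,0,0],"dr":[0,0,0],"claw":-1},{"linear":[0,0,0.001],"dr":[0,0,0],"claw":-1},{"linear":[0,0,0],"dr":[0,0,0],"claw":-1},{"linear":[0,0,0],"dr":[0,0,0],"claw":-1}]'|grep ft; for k in 1 2; do python3 -m pendant '[{"linear":[0,0,0.0008],"dr":[0,0,0],"claw":-1},{"linear":[0,0,0],"dr":[0,0,0],"claw":-1},{"linear":[0,0,0],"dr":[0,0,0],"claw":-1}]'|grep -v rot; done
```

```text
ft_force: [-0.7, 0.2, -2.2]
time: 41.52
tcp_pos: [0.3889, 0.3358, 0.0631]
ft_force: [-0.9, -0.8, 3.8]
opening: 0.0179
time: 41.77
tcp_pos: [0.3889, 0.3358, 0.063]
ft_force: [-3.7, -3.0, 12.2]
opening: 0.0176
```

```bash
python3 -m pendant '[{"linear":[0,0,-0.0008],"dr":[0,0,0],"claw":-1},{"linear":[0,0,0],"dr":[0,0,0],"claw":-0.3},{"linear":[0,0,0],"dr":[0,0,0],"claw":0},{"linear":[0,0,0],"dr":[0,0,0],"claw":0},{"linear":[0,0,0],"dr":[0,0,0],"claw":0},{"linear":[0,0,0],"dr":[0,0,0],"claw":0},{"linear":[0,0,0],"dr":[0,0,0],"claw":0},{"linear":[0,0,-0.02],"dr":[0,0,0],"claw":0},{"linear":[0,0,-0.035],"dr":[0,0,0],"claw":0},{"linear":[0,0,-0.035],"dr":[0,0,0],"claw":0},{"linear":[0,0,-0.035],"dr":[0,0,0],"claw":0},{"linear":[0,0.02,-0.035],"dr":[0,0,0],"claw":0},{"linear":[0,0.02,-0.035],"dr":[0,0,0],"claw":0},{"linear":[0,0,0],"dr":[0,0,0],"claw":0},{"linear":[0,0,0],"dr":[0,0,0],"claw":0},{"linear":[0,0,0],"dr":[0,0,0],"claw":0},{"linear":[0,0,0],"dr":[0,0,0],"claw":0},{"linear":[0,0,0],"dr":[0,0,0],"claw":0}]'; python3 - <<'E'
from h import *
st()
im,P=snap('scene','s21');pot('s21');im2,_=snap('top','t21');pot('t21')
B=R.from_euler('z',38,degrees=True).as_matrix();w=(P-[.4507,.3840,.004])@B
for x in np.arange(-.035,.04,.01):
    k=(abs(w[...,0]-x)<.005)&(abs(w[...,1])<.026)&(abs(w[...,2])<.03); print(round(x,3),np.nanmedian(P[k][:,2]).round(4),end=' ')
k=(np.abs(w[...,0]-.058)<.005)&(abs(w[...,1])<.026);print('mat',np.nanmedian(P[k][:,2]))
q=P[(np.hypot(P[...,0]-.51,P[...,1]+.26)<.06)&(P[...,2]>.08)&(P[...,2]<.13)&(im.min(2)>140)];print('knob pts',np.median(q,0))
k=(np.hypot(P[...,0]-.617,P[...,1]+.237)<.03)&(P[...,2]>.18);print('probe',np.nanpercentile(P[k],[2,50,98],axis=0).round(3))
cv2.imwrite('pics/f.png',cv2.hconcat([cv2.resize(im[:,:,::-1],(800,600))]))
E
```

```text
time: 43.27
tcp_pos: [0.3603, 0.3134, 0.257]
ee_rot: [2.803, -1.373, -0.018]
ft_force: [0.2, 0.1, 0.8]
opening: 0.0439
t 43.27 p [0.3603 0.3134 0.257 ] x [ 0.613 -0.79  -0.001] z [-0.019 -0.013 -1.   ] F [0.2 0.1 0.8] op 0.0439 q [ 0.57  0.16  1.7  -0.    1.3   1.48]
pot s21 [ 0.5872 -0.0146  0.0651] 384
pot t21 [ 0.5829 -0.0162  0.0652] 354
-0.035 0.0084 -0.025 0.0068 -0.015 0.0072 -0.005 0.0072 0.005 0.0069 0.015 0.0069 0.025 0.0068 0.035 0.0068 mat 0.005128365194419504
knob pts [ 0.52109778 -0.25342544  0.11037274]
probe [[ 0.601 -0.245  0.183]
 [ 0.625 -0.231  0.21 ]
 [ 0.64  -0.223  0.218]]
```

View pics/f.png

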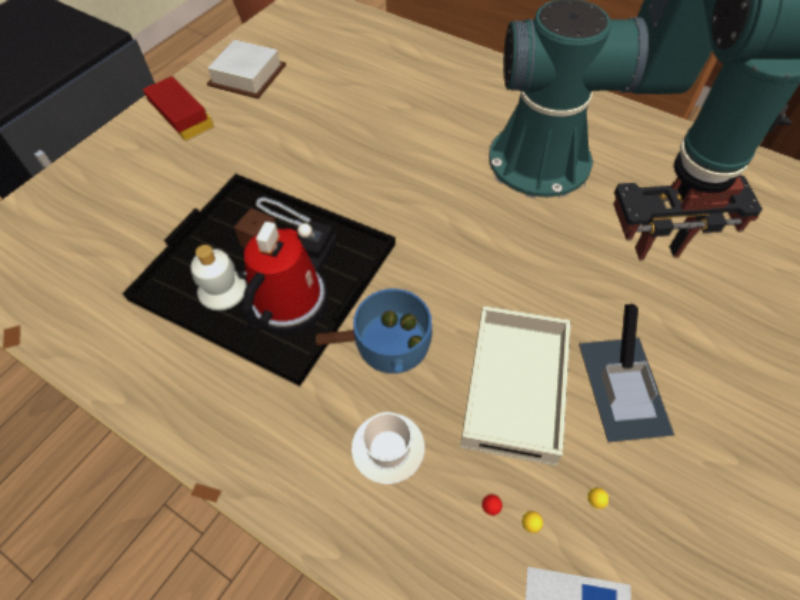

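The final view shows three balls in the upright pot at (395,330), the caddy empty, the scoop flat on the mat at (630,385), the probe in the lid at (268,235), the knob over towards the kettle at (306,231), and the bystanders in place.

```bash
python3 -c "
from h import *
print(bot.job_done())"
```

```text
the job is handed in; nothing more can be done
None
```

The job is handed in, about 43 s into the run. I did it in this order:
- **Probe:** I seated it in the kettle's port first. The top of its head read 0.217 m, which is fully home, and it met a 13 N stop.
- **Switch:** I then pushed the lever over to its stop, using up to about 28 N. It measured about 0.55 rad towards the kettle (on).
- **Tea:** only three balls were present. I scooped two and then one from the caddy and poured them into the pot, with no finger on the tea. The pot was knocked about 24 mm partway through, so I measured it again before the second pour.
- **Scoop:** I set it back on the mat and let go.

**Last checks:** the final picture showed three balls in the upright pot, an empty caddy, and the cup, saucer, tongs and lamp where they were. The pan floor read level to about 0.4 mm along its length, apart from 1.6 mm more at the back wall.

**Disagreements:**
- The scoop had turned about 1.5° in the grip, so I levelled it before release.
- The two fixed cameras differed by about 4 mm on the pot's position.
- The switch reading of 0.55 rad is slightly past its nominal 0.5 rad, which I take as measurement error.

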